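Unload the annealing oven past its safety catch

TASK

The annealing oven is cold and its lid stands ajar on the safety catch: reach under the lid's front lip, push the red catch tab aside, away from the robot, while you lift, and swing the lid right back to its stop. Then take the amber tumbler out and set it down gently, upright and wholly on the cork mat, leaving the green tumbler in the oven and everything else on the bench where it is.

Things in the scene. Friction and masses are not known exactly. Their poses are not given: they have to be found in the camera images.
- oven: Bench-top annealing oven, fixed: grey steel box 195 (x) x 320 (y) x 120 mm to its rim, open on top, under a hinged blue lid. Origin: centre of its underside on the bench; z up, x from its front (turned to the robot's left) to its back, y to the oven's own left (away from the robot). Front wall at x = -97.5 mm; the space before it is free below the lid's lip. White controller on its right side, to y -212.
- chamber (a point): Centre of the oven's white chamber floor, 45 mm above the bench. Chamber 145 (x) x 260 (y) mm, 75 mm deep to the rim; two tumblers stand in it.
- lid (a joint): Lid angle, rad, growing as the front rises: 0 ajar on its vent stops (0.09 rad above level), 1.55 at its back stop (about 4 degrees past upright). Lid 0.8 kg, 195 (x) x 320 x 42 mm; a 5 mm steel lip, 310 mm wide, runs on 50 mm beyond the front wall and is folded down 15 mm at its edge. Friction holds it at any angle; lifting at the lip takes 8 to 10 N. While hooked it rises only about 0.02.
- lid_edge (a point): Middle of the lower outer edge of the lip's fold, on the lid: 245 mm from the hinge line along the lid's flat underside and 15 mm below it. With the lid at 0 it lies at x = -148, z = 127 mm in the oven frame. Its x axis points along the underside to the hinge, z out of the lid's upper side.
- lid_hinge (a point): Middle of the lid's hinge line, which runs along the oven's y at x = +97.5 mm, z = 120 mm in the oven frame.
- catch (a joint): Swing of the sprung safety catch, rad: 0 hooked, 1.0 at most, growing as its lower end goes to the oven's left (+y). A J-shaped steel hook that hangs on the lid under the lip and swings sideways. Past 0.3 it is clear of the keeper and must stay so until the lid has risen 0.1 rad; later it may spring back. Its spring takes 2 to 5 N at the tab.
- catch_pivot (a point): The catch's pivot on the lid, its axis along the oven's x; with the lid at 0 at x = -105, y = 0, z = 128 mm in the oven frame.
- keeper (a point): Front end of the steel keeper that the hook grips from below: it sticks out 13 mm from the oven's front wall, 12 mm wide about y = 0, z 94 to 102 mm in the oven frame.
- tab (a point): Middle of the right-hand (-y) face of the catch's red release tab, the face to push (towards +y): a bar along the oven's x, 8 mm thick, under the lip. With joints at 0 it spans x -153 to -109, z 86 to 102 mm in the oven frame, its face at y = +9; this point is x -137, z 94. A flat red ear on its far side (x -165 to -139, y +15 to +41, z 95 to 101) sticks out 17 mm in front of the lip, seen from above.
- amber: Amber glass tumbler, open at the top, 70 mm tall, 56 mm wide at the rim and 48 mm at the foot, wall 4 mm, about 0.16 kg. Origin: centre of its underside, z up. It stands in the oven, about 55 mm left or right of the middle.
- green: Green glass tumbler of the same shape, beside the amber one in the oven. Stays.
- mat: Square cork mat 140 x 140 x 8 mm, fixed on the bench in front of the oven, on the robot's left. Origin: centre of its underside, axes along its sides.
- jacks: Steel glassblower's jacks lying on the bench, 320 mm long, right side. Leave alone.
- block: Dark cherry-wood shaping cup, 88 mm wide, with a pale handle, 190 mm, right side. Leave alone.
- torch: Yellow gas torch bottle, 72 mm across, 200 mm tall, right side. Leave alone.
- frit_blue: Jar of blue frit, 64 mm across, 85 mm tall, beyond the mat. Leave alone.
- frit_red: Jar of red frit, 64 mm across, 85 mm tall, beyond the mat. Leave alone.
- paddle_tool: Flat wooden paddle, 310 mm long, 12 mm thick, lying left of the mat. Leave alone.
- weight: Blue glass paperweight, 72 mm across, 53 mm tall, left beyond the mat. Leave alone.
There are look-alikes about, which are no part of the job. There is more than one size of the mat; the one meant has the size given above.

How it is judged (in metres and radians):
On the way, in this order (a step that is already met when the one before it is completed fails the run):
1. the catch is held aside and the lid is lifted past its hook (value of joint catch above 0.2 rad and value of joint lid above 0.04 rad).
2. the lid stands open, right back (value of joint lid above 1.3 rad), for 0.2 s.
3. the amber tumbler is lifted out over the oven's rim (z of amber in the frame of oven above 0.12 m), for 0.1 s.
At the end, for the whole second after the job is handed in: The lid stands open past 1.3 rad; the amber tumbler stands on the cork mat at rest, upright within 0.1 rad, its centre within 47 mm of the mat's middle along both sides (foot wholly on the cork), released; the green tumbler is still within 30 mm of its place (value of joint lid above 1.3 rad and x of amber in the frame of mat between -0.047 and 0.047 m and y of amber in the frame of mat between -0.047 and 0.047 m and z of amber in the frame of mat between 0.004 and 0.012 m and angle between amber's own z axis and vertical below 0.1 rad and linear speed of amber below 0.03 m/s and distance of green from where it was at the start of the episode below 0.03 m); the robot touches nothing.
It fails at once if the amber tumbler is dropped (falls free, faster than 0.5 m/s) (linear speed of amber above 0.5 m/s and contact force between the fingers and amber below 0.01 N).
It fails at once if the amber tumbler is tipped over (angle between amber's own z axis and vertical above 0.6 rad).
It fails at once if the green tumbler is tipped or moved more than 30 mm (angle between green's own z axis and vertical above 0.5 rad or distance of green from where it was at the start of the episode above 0.03 m).
It fails at once if something else on the bench is moved more than 30 mm (distance of any of jacks, block, torch, frit_blue, frit_red, paddle_tool, weight from where it was at the start of the episode above 0.03 m).
It also fails if it takes over 66 s, if anything falls off the work surface, if the arm or the gripper's body presses on something with over 40 N, if the wrist force passes 120 N, or if a joint passes its speed limit or range.

ROBOT

A 6-joint arm with a two-finger parallel gripper is mounted at the origin on the work surface. World frame = base frame: x ahead of the robot, y to its left, z up, the work surface at z = 0. Lengths are in mm, angles in rad, forces in N, time in s.
With the tool pointing down it reaches from about 375 to 750 mm from the base axis. Payload 9 kg.
Tool frame: the origin (TCP) lies at the very end of the fingers, on their centre line; the grasp point (between the pads) lies 19 mm behind it (robot.tcp_to_grasp is the distance from the TCP to the grasp point, in mm); z points along the fingers, y is the direction in which the jaws open and shut (so a half turn about z gives the same grasp; the last joint's range is limited). The gripper opens to 85 mm and grips with 20 to 120 N. Pads are 22 mm wide; open, the fingers measure 114 mm over their backs; the gripper's body (76 mm by 85 mm) begins 54 mm behind the grasp point. The pads swing forward as they close: fully open they stand 13 mm farther back than shut.
Start: joints at [0.982, 0.104, 0.097, 1.564, 0, 1.353], TCP at [217.423, 559.253, 231.331] pointing down, gripper open.
Joint ranges: [-2.99, 2.99], [-0.84, 1.86], [-1.1, 1.16], [-1.84, 2.11], [-1.51, 1.56], [-3.14, 3.14]. Speed limits (rad/s): [2.22, 2.22, 2.57, 3.14, 3.14, 3.14].

INTERFACE

Orientations are given as a unit quaternion [x, y, z, w].
In Python, from bench import monitor, vision, order, robot gives the robot as it stands.
- The arm moves only by the tool drive_tool, never from a script. Its argument "steps" is a list of rows, each a list of 6 numbers: the shift along the world's x, y, z in cm, then the turn, a rotation vector about the world's x, y, z in degrees. A call has 1 to 20 rows; each row is the pose to reach, as a shift and turn from the pose measured when the call began; what a row does not reach only later rows make up. A row lasts 1/10 s, in which the tool goes at most 50 mm and 8.59 degrees, less where a joint would pass 70% of its speed; a pose out of reach is approached as far as the arm can. A call with a gripper value outside its range is refused whole. "fingers" is the opening, from -1 (shut) to 1 (fully open), set as the call begins (left out, the last holds). The fingers move at their own pace and stop on an object; "grip_force" is the grip in N (left out, the last holds). Time passes only in rows, so rows that repeat a pose let the fingers close. It gives the time, the measured TCP pose, the force and the opening at its end, in the units of the state.
- monitor.read_state(): the state, without advancing time (a new reading comes with each control period).
- vision.grab_frame(name): name is "scene" or "top" or "wrist"; returns a dict with "pixels" (480x640x3 uint8, blue, green, red), "depth" (480x640 float32, mm along the optical axis (not along the pixel's ray), 0 where there is no reading), "fx", "fy", "cx", "cy" (pixels), "k1" (the pictures are not rectified: a ray, as slopes to the right and down, at radius r is drawn at 1 + k1 r^2 times it, then the intrinsics apply), "R" (3x3) and "t" (3): a world point X has camera coordinates R X + t. Camera axes: x right, y down, z forward; pixel columns grow to the right and rows downward; lengths in mm; the calibration is good to about 2 mm. A picture is of the moment at which its call begins.
- order.sign_off(): hands the job in, once; it reports no verdict.
The state is a dict: "time_s": time; "qpos": joint angles; "qvel": joint speeds; "joint_efforts": joint torques, N m; "ee_pos": TCP position; "tool_rot": TCP orientation; "ft_force": force on the tool from outside, world axes, zero at the start; "torque": the same for the moment, N m; "gripper_width": opening from 0.0 (shut) to 1.0 (fully open).
Only numpy, scipy, OpenCV 4.12 (cv2) and the standard library are available. Lean on these libraries where they do the work, as an engineer would, in place of code of your own. Each camera call takes 0.05 s, during which the arm holds its last target.

## Working session

There is one attempt and no reset: what is moved stays moved. The work goes in short steps, Python scripts to look and compute and a tool call to move; the robot and the scene stay as the last step left them, time stands still between calls to the robot, and variables do not carry over. Pictures are saved under pics/ and viewed, and the job is handed in when it is done.

Besides the shell and the picture viewer there is one more tool, called after "Call:" as name(argument=value, ...) on one line, values as JSON. drive_tool: Moves the arm, as the interface text tells. Its arguments: {"type":"object","properties":{"steps":{"type":"array"},"fingers":{"type":"number"},"grip_force":{"type":"number"}},"required":["steps"]}

```bash
ls; mkdir -p pics
python3 - <<'E'
from bench import monitor, vision, order, robot
import cv2
s=monitor.read_state(); print(s)
for n in ("scene","top","wrist"):
    f=vision.grab_frame(n); cv2.imwrite(f"pics/{n}0.png",f["pixels"])
    print(n,f["fx"],f["fy"],f["cx"],f["cy"],f["k1"],f["R"],f["t"])
E
```

```text
pics
{'time_s': 0.0, 'qpos': array([9.82307778e-01, 1.04672575e-01, 9.64508139e-02, 1.56390455e+00,
       5.10131614e-06, 1.35307061e+00]), 'qvel': array([-1.12554660e-03,  5.75919354e-05, -3.60330769e-04, -9.31936692e-04,
        1.42821864e-03,  3.03848232e-05]), 'joint_efforts': array([-4.04451319e-03, -5.56932092e+01,  5.03651869e+01,  1.70072011e-02,
       -6.57917462e-04,  4.68798419e-05]), 'ee_pos': array([217.20675667, 558.93970312, 230.52782088]), 'tool_rot': array([ 1.84321388e-01,  9.82865802e-01, -6.10690658e-04, -2.63208417e-04]), 'ft_force': array([-0.1180603 ,  0.19037772, -0.31604427]), 'torque': array([-0.02612817, -0.0028633 , -0.02374234]), 'gripper_width': 0.9974302482918034}
scene 581.1968380996609 581.1968380996609 329.5735527079556 238.9617301271344 -0.12762809320297486 [[-0.65480852  0.75564653  0.01497081]
 [ 0.4815896   0.43242573 -0.76228567]
 [-0.58249228 -0.49194136 -0.64706757]] [ 292.27331564 -127.09423772 1978.98781257]
top 572.5785923240649 572.5785923240649 321.21493200568204 232.28450600289193 -0.054807600108238035 [[-0.01744597 -0.99978297  0.01138684]
 [-0.99687393  0.01651523 -0.07726323]
 [ 0.0770584  -0.01269918 -0.9969457 ]] [   4.69543485  443.89510536 1725.36972115]
wrist 423.9174351659455 423.9174351659455 318.4118517184244 236.04492969088903 0.031729743968187604 [[ 0.36349252  0.93159409 -0.00237607]
 [ 0.89301877 -0.34771243  0.28568082]
 [ 0.26531238 -0.10596472 -0.95832188]] [-597.78411262  -36.39496514  379.49496725]
```

View pics/scene0.png

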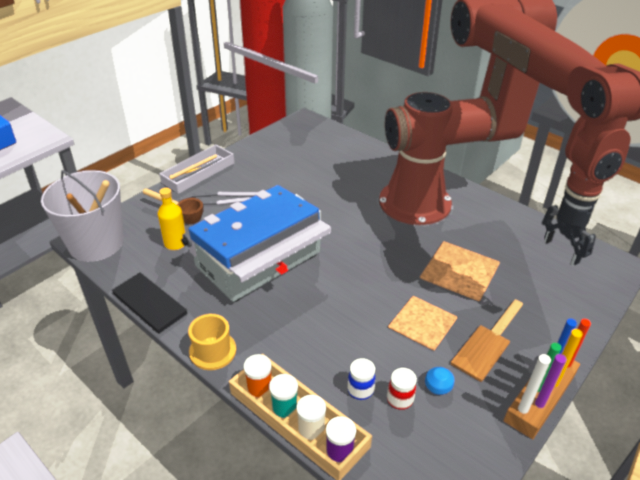

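View pics/top0.png

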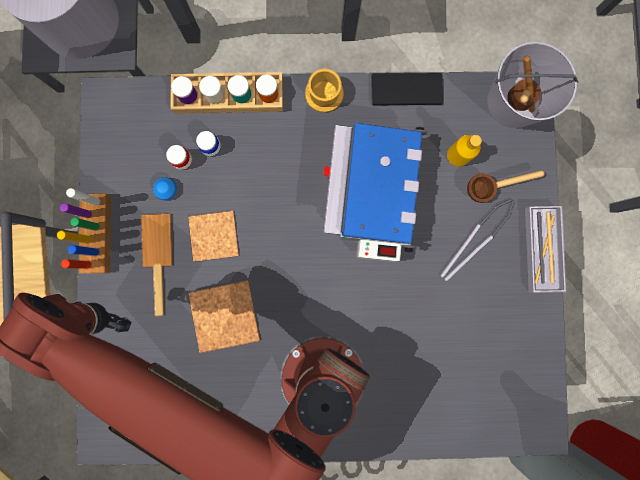

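View pics/wrist0.png

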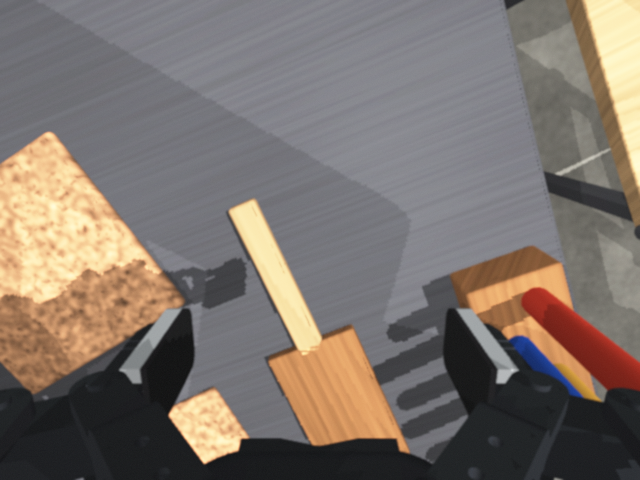

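The scene shows the oven at top-view pixel (380,185), with its lip on the left side and the red ear at (327,171). There are two cork mats in the top view, a small one at (214,235) and a large one at (224,316). The amber cup on a saucer at (324,90) is a look-alike.

```bash
cat > h.py <<'E'
import numpy as np, cv2
from bench import monitor, vision, order, robot
def und(f,u,v):
    K=np.array([[f['fx'],0,f['cx']],[0,f['fy'],f['cy']],[0,0,1.]])
    p=cv2.undistortPoints(np.array([[[u,v]]],float),K,np.array([f['k1'],0,0,0,0.]))[0,0]
    return np.array([p[0],p[1],1.])
def ray(f,u,v):
    R=np.array(f['R']);t=np.array(f['t']); c=-R.T@t; return c,R.T@und(f,u,v)
def plane(f,u,v,z):
    c,d=ray(f,u,v); return c+d*(z-c[2])/d[2]
def dep(f,u,v):
    c,d=ray(f,u,v); return c+d*f['depth'][int(round(v)),int(round(u))]
def proj(f,X):
    R=np.array(f['R']);t=np.array(f['t']);c=R@np.array(X,float)+t
    x,y=c[:2]/c[2]; k=1+f['k1']*(x*x+y*y); return np.array([f['fx']*x*k+f['cx'],f['fy']*y*k+f['cy']])
def tri(*obs):
    A=np.zeros((3,3));b=np.zeros(3)
    for f,u,v in obs:
        c,d=ray(f,u,v);d=d/np.linalg.norm(d);P=np.eye(3)-np.outer(d,d);A+=P;b+=P@c
    X=np.linalg.solve(A,b); return X
E
python3 - <<'E'
from h import *
t=vision.grab_frame('top');s=vision.grab_frame('scene')
for n,f,r in(('top',t,(310,110,440,270)),('scene',s,(170,170,340,310))):
    hsv=cv2.cvtColor(f['pixels'],cv2.COLOR_BGR2HSV)
    red=((hsv[...,0]<8)|(hsv[...,0]>172))&(hsv[...,1]>180)&(hsv[...,2]>150)
    ys,xs=np.nonzero(red); k=(xs>r[0])&(xs<r[2])&(ys>r[1])&(ys<r[3]); print(n,'red',xs[k].min(),xs[k].max(),ys[k].min(),ys[k].max(),xs[k].mean(),ys[k].mean(),k.sum())
    c=f['pixels'][r[1]:r[3],r[0]:r[2]]; cv2.imwrite(f'pics/{n}_crop.png',cv2.resize(c,None,fx=4 if n=='top' else 4,fy=4 if n=='top' else 4,interpolation=cv2.INTER_CUBIC)[:600,:800])
# mats
hsv=cv2.cvtColor(t['pixels'],cv2.COLOR_BGR2HSV)
m=((hsv[...,0]>8)&(hsv[...,0]<25)&(hsv[...,1]>60)&(hsv[...,2]>120)).astype(np.uint8)
m=cv2.morphologyEx(m,cv2.MORPH_CLOSE,np.ones((5,5)))
for c in cv2.findContours(m,cv2.RETR_EXTERNAL,cv2.CHAIN_APPROX_NONE)[0]:
    if cv2.contourArea(c)>700:
        b=cv2.boxPoints(cv2.minAreaRect(c)); P=np.array([plane(t,*p,8) for p in b])
        print(b.round().tolist(),P.mean(0).round(1),[round(float(np.linalg.norm(P[i]-P[i-1])),1) for i in range(4)], np.degrees(np.arctan2(*(P[1]-P[0])[1::-1])).round(1))
E
```

```text
top red 324 367 167 254 329.52830188679246 177.0943396226415 53
scene red 276 287 262 273 281.8048780487805 267.9512195121951 82
[[187.0, 293.0], [248.0, 281.0], [260.0, 341.0], [199.0, 353.0]] [193.6 298.2   8. ] [185.1, 187.6, 185.2, 186.4] -79.6
[[9.0, 224.0], [45.0, 222.0], [50.0, 297.0], [14.0, 299.0]] [372.9 895.3   8. ] [230.7, 115.2, 230.0, 114.1] -87.2
[[140.0, 214.0], [170.0, 214.0], [172.0, 315.0], [143.0, 315.0]] [355.2 501.8   8. ] [308.7, 91.4, 308.4, 90.3] -89.6
[[187.0, 215.0], [233.0, 210.0], [238.0, 256.0], [193.0, 261.0]] [440.3 328.8   8. ] [141.5, 141.5, 141.5, 140.6] -84.1
[[468.0, 175.0], [544.0, 170.0], [546.0, 197.0], [470.0, 202.0]] [ 579.8 -583.     8. ] [85.6, 241.2, 86.3, 240.2] -86.9
[[442.0, 155.0], [470.0, 127.0], [487.0, 144.0], [459.0, 172.0]] [ 696.2 -454.3    8. ] [74.6, 127.1, 75.1, 126.9] -46.2
[[170.0, 72.0], [282.0, 72.0], [282.0, 112.0], [170.0, 112.0]] [890.1 287.5   8. ] [129.0, 352.3, 128.8, 349.7] -91.1
[[305.0, 68.0], [343.0, 68.0], [343.0, 111.0], [305.0, 111.0]] [893.1 -19.5   8. ] [138.6, 119.5, 138.7, 118.5] -90.7
```

View pics/top_crop.png

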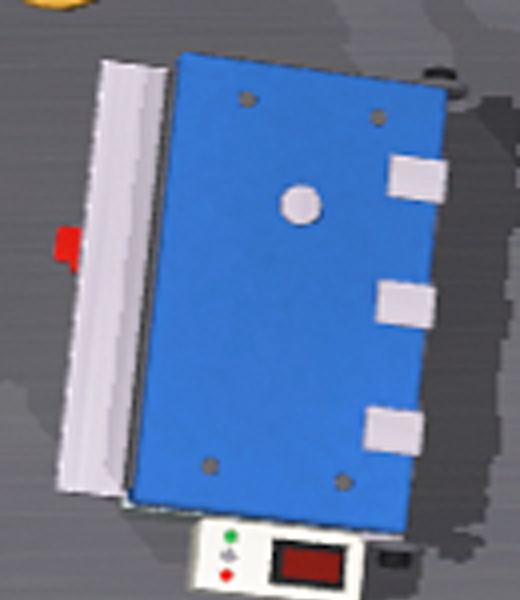

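View pics/scene_crop.png

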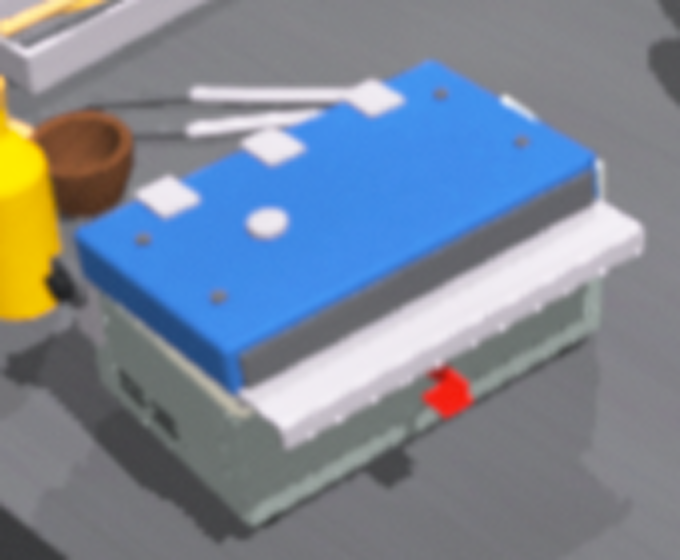

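Run:
```python
from h import *
t=vision.grab_frame('top');s=vision.grab_frame('scene')
T=lambda a:(t,310+a[0]/4-.4,110+a[1]/4-.4); S=lambda a:(s,170+a[0]/4-.4,170+a[1]/4-.4)
P={}
for n,a,b in (('FR',(130,497),(595,160)),('FL',(180,52),(238,352)),('BL',(445,88),(78,240)),('BR',(405,533),(430,60)),('lipL',(103,62),(290,443)),('lipR',(58,490),(641,238)),('ear',(62,245),(455,393))):
    X=tri(T(a),S(b)); P[n]=X
    print(n,X.round(1), 'err',np.round(proj(t,X)-T(a)[1:],1),np.round(proj(s,X)-S(b)[1:],1))
y=P['FL']-P['FR'];print(np.degrees(np.arctan2(y[1],y[0])));y=P['BL']-P['BR'];print(np.degrees(np.arctan2(y[1],y[0])))
y=P['lipL']-P['lipR'];print(np.degrees(np.arctan2(y[1],y[0])))
x=P['BL']-P['FL'];print(np.linalg.norm(x),np.degrees(np.arctan2(x[1],x[0])))
print(np.linalg.norm(P['BL']-P['BR']),np.linalg.norm(P['FL']-P['FR']))
```

```text
FR [427.3 -59.8 178. ] err [ 0.5 -0.4] [0.6 0.1]
FL [735.9 -97.3 181.2] err [-0.9  0.8] [-1.3 -0.2]
BL [ 715.4 -289.2  155.9] err [-0.4  0.5] [-0.6 -0.1]
BR [ 400.1 -252.6  159.7] err [ 0.4 -0.4] [0.5 0.1]
lipL [741.9 -45.6 137.8] err [-0.6  0.6] [-0.9 -0.1]
lipR [435.4 -10.1 139. ] err [ 0.2 -0.2] [0.3 0. ]
ear [616.3 -17.1 111.1] err [ 0.4 -0.3] [0.5 0.1]
-6.92433709959488
-6.612999446869427
-6.609290893512899
194.64569533788298 -96.0969136942835
317.3996639612399 310.9182685713778
```

Run:
```python
from h import *
from scipy.spatial.transform import Rotation as Ro
print([a for a in dir(robot) if a[0]!='_'],[a for a in dir(vision) if a[0]!='_'],[a for a in dir(monitor) if a[0]!='_'])
for a in dir(robot):
    if a[0]!='_': print(a,getattr(robot,a))
s=monitor.read_state(); f=vision.grab_frame('wrist')
R=Ro.from_quat(s['tool_rot']).as_matrix(); print(R.round(3))
print('cam in tool',R.T@(-np.array(f['R']).T@np.array(f['t'])-s['ee_pos']), 'cam axes in tool\n',(R.T@np.array(f['R']).T).round(3))
```

```text
['IKError', 'tcp_to_grasp'] ['grab_frame'] ['read_state']
IKError <class 'bench.IKError'>
tcp_to_grasp 18.700000000000003
[[-0.932  0.362 -0.   ]
 [ 0.362  0.932 -0.   ]
 [ 0.    -0.    -1.   ]]
cam in tool [  72.75481348   -1.11580911 -142.01976491] cam axes in tool
 [[-0.001 -0.958 -0.286]
 [ 1.    -0.001 -0.002]
 [ 0.001 -0.286  0.958]]
```

Call:
drive_tool(steps=[[2,-5,2,0,0,0],[4,-10,4,0,0,0],[6,-15,6,0,0,0],[8,-20,8,0,0,0],[11,-25,8,0,0,0],[14,-30,8,0,0,0],[17,-35,8,0,0,0],[20,-38,8,0,0,0],[22,-40,8,0,0,0],[22,-40,8,0,0,0]])

```text
time_s: 1.4
ee_pos: [439.2, 156.1, 311.0]
tool_rot: [0.186, 0.983, -0.0, 0.0]
ft_force: [0.1, 0.3, -0.3]
gripper_width: 0.999
```

```bash
cat >> h.py <<'E'
from scipy.spatial.transform import Rotation as Ro
def tgt(az,down,roll=0):
    # tool z at azimuth az, pitched 'down' deg; tool y ~ -up (jaws vertical), roll deg about z
    a,d=np.radians([az,down]); z=np.array([np.cos(a)*np.cos(d),np.sin(a)*np.cos(d),-np.sin(d)])
    y=-np.array([0,0,1.]); y=y-z*(y@z); y/=np.linalg.norm(y)
    return Ro.from_matrix(np.column_stack([np.cross(y,z),y,z]))*Ro.from_euler('z',roll,degrees=True)
def rv(target,cur=None):
    cur=cur or Ro.from_quat(monitor.read_state()['tool_rot']); return np.degrees((target*cur.inv()).as_rotvec())
E
python3 - <<'E'
from h import *
T=tgt(-83,15);print(T.as_matrix().round(2));r=rv(T);print(r,np.linalg.norm(r)); print(monitor.read_state()['qpos'])
E
```

```text
[[-0.99 -0.03  0.12]
 [-0.12  0.26 -0.96]
 [-0.   -0.97 -0.26]]
[-75.04928224   9.53026661  24.19432978] 79.42660977273032
[ 6.01207490e-02 -2.66750489e-01 -1.08801802e-01  1.72834808e+00
 -6.84176893e-04  4.34070547e-01]
```

Call:
drive_tool(steps=[[1,0,0,-7.5,0.95,2.4],[2,0,0,-15,1.9,4.8],[4,0,0,-22.5,2.85,7.2],[6,-1,-1,-30,3.8,9.6],[8,-2,-3,-37.5,4.75,12],[10,-3,-5,-45,5.7,14.5],[12,-4,-7,-52.5,6.6,17],[13,-4.6,-9,-60,7.6,19.3],[13,-4.6,-11,-67.5,8.6,21.7],[13,-4.6,-11,-75,9.5,24.2],[13,-4.6,-11,-75,9.5,24.2],[13,-4.6,-11,-75,9.5,24.2]])

```text
time_s: 2.6
ee_pos: [569.2, 110.3, 200.2]
tool_rot: [-0.048, 0.793, -0.606, 0.037]
ft_force: [-0.3, -0.3, 1.6]
gripper_width: 0.997
```

Run:
```python
from h import *
s=monitor.read_state();print(s['qpos'],s['ee_pos'],Ro.from_quat(s['tool_rot']).as_matrix().round(2))
f=vision.grab_frame('wrist');cv2.imwrite('pics/w1.png',f['pixels'])
f=vision.grab_frame('scene');cv2.imwrite('pics/s1.png',f['pixels'])
```

```text
[ 0.4487343   0.77058929  0.37731083  2.04681373 -1.15247291  0.9125609 ] [569.19130676 110.30322225 200.1791313 ] [[-0.99 -0.03  0.12]
 [-0.12  0.26 -0.96]
 [ 0.   -0.97 -0.26]]
```

View pics/w1.png

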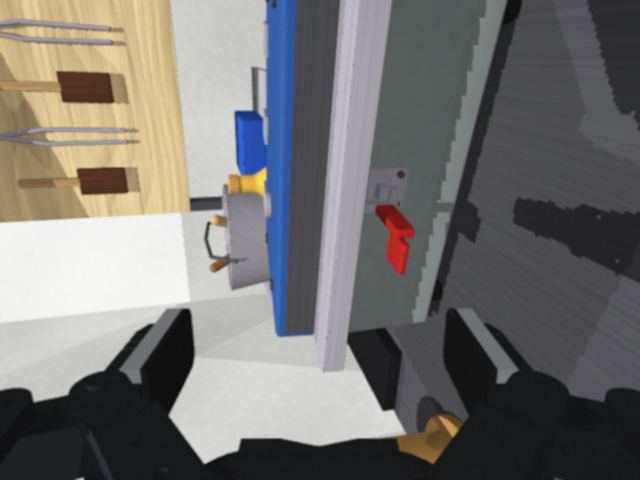

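View pics/s1.png

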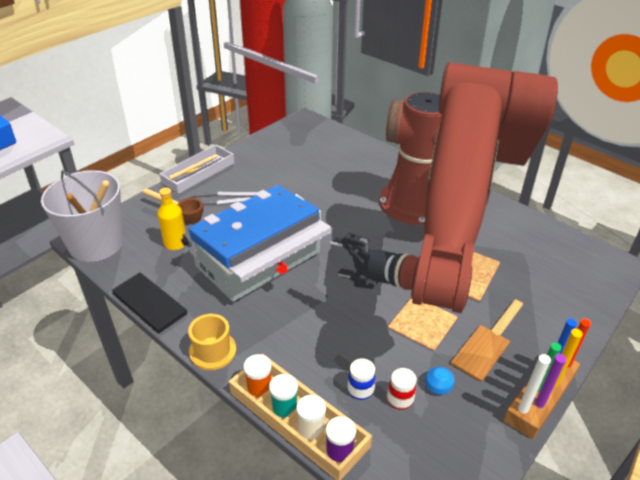

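The wrist view shows the red tab bar at about (395,220), its ear at (398,252), the keeper plate at (388,187) and the lip fold edge at column ~345.

Run:
```python
from h import *
f=vision.grab_frame('wrist');cv2.imwrite('pics/w1c.png',cv2.resize(f['pixels'][150:290,310:450],None,fx=4,fy=4,interpolation=cv2.INTER_CUBIC))
s=monitor.read_state()
C=np.array([570.5,-171.5,0]);a=np.radians(-96.7);ex=np.array([np.cos(a),np.sin(a),0]);ey=np.array([-ex[1],ex[0],0])
def ov(X): d=X-C; return np.array([d@ex,d@ey,d[2]]).round(1)
for v in (60,120,180,240,300,340):
    row=f['depth'][v]; 
    for u in range(320,420,6):
        pass
# blue lip pts by depth along row
for v in (100,200,300):
    print(v,[ (u,ov(dep(f,u,v)).tolist()) for u in range(316,450,8)])
hsv=cv2.cvtColor(f['pixels'],cv2.COLOR_BGR2HSV)
red=((hsv[...,0]<8)|(hsv[...,0]>172))&(hsv[...,1]>150)&(hsv[...,2]>100)
ys,xs=np.nonzero(red);k=(xs>360)&(xs<430)&(ys>190)&(ys<290)
P=np.array([ov(dep(f,u,v)) for u,v in zip(xs[k],ys[k])]);print(k.sum(),np.percentile(P,[2,50,98],axis=0))
for v in range(204,276,6):
    r=[u for u,w in zip(xs[k],ys[k]) if w==v]
    if r:
        print(v,min(r),max(r),[ov(dep(f,u,v)).tolist() for u in np.linspace(min(r)+1,max(r)-1,4)])
```

```text
100 [(316, [-95.9, -70.6, 158.9]), (324, [-96.2, -70.6, 153.1]), (332, [-97.1, -70.8, 147.4]), (340, [-110.7, -73.8, 146.0]), (348, [-134.1, -79.0, 148.4]), (356, [-143.7, -81.1, 146.6]), (364, [-144.2, -81.2, 141.6]), (372, [-144.2, -81.2, 136.4]), (380, [-144.9, -81.3, 131.4]), (388, [-95.2, -70.3, 103.3]), (396, [-94.0, -70.0, 96.2]), (404, [-94.4, -70.1, 89.9]), (412, [-94.2, -70.0, 83.1]), (420, [-95.2, -70.2, 77.1]), (428, [-94.8, -70.0, 70.1]), (436, [-95.0, -70.1, 63.4]), (444, [-96.3, -70.3, 57.3])]
200 [(316, [-96.3, 7.6, 154.8]), (324, [-97.3, 7.6, 148.3]), (332, [-109.7, 2.0, 145.7]), (340, [-136.4, -10.6, 148.6]), (348, [-142.9, -13.4, 145.0]), (356, [-144.2, -13.6, 139.6]), (364, [-144.6, -13.4, 133.8]), (372, [-103.0, 7.5, 109.0]), (380, [-102.4, 8.3, 101.6]), (388, [-103.5, 8.2, 95.0]), (396, [-105.1, 7.9, 88.6]), (404, [-97.4, 12.2, 77.1]), (412, [-92.9, 15.0, 66.9]), (420, [-93.9, 15.0, 59.7]), (428, [-93.7, 15.6, 51.7]), (436, [-93.0, 16.5, 43.3]), (444, [-93.2, 17.0, 35.4])]
300 [(316, [-95.2, 111.1, 148.8]), (324, [-110.6, 99.4, 146.1]), (332, [-140.1, 76.0, 149.
[... 1034 characters left out ...]
3.7], [-149.4, 14.1, 102.7], [-150.0, 14.2, 97.6], [-150.1, 14.7, 92.1]]
240 393 410 [[-139.6, 24.9, 102.8], [-147.8, 20.1, 103.2], [-154.7, 16.1, 103.0], [-157.7, 14.6, 100.6]]
246 392 413 [[-141.1, 29.3, 103.7], [-150.5, 23.7, 103.5], [-159.8, 18.1, 103.7], [-161.9, 17.2, 99.8]]
252 391 411 [[-139.8, 35.6, 103.0], [-150.0, 29.3, 103.5], [-158.9, 23.8, 103.6], [-161.4, 22.6, 100.2]]
258 393 410 [[-145.0, 37.9, 103.2], [-154.1, 32.0, 104.1], [-160.0, 28.3, 103.4], [-162.2, 27.2, 100.6]]
264 398 409 [[-154.9, 36.9, 103.6], [-159.8, 33.7, 103.9], [-161.7, 32.6, 102.6], [-161.2, 33.2, 99.8]]
270 402 407 [[-160.9, 38.4, 102.8], [-161.4, 38.2, 102.3], [-162.1, 37.7, 101.9], [-162.0, 37.9, 101.0]]
```

View pics/w1c.png

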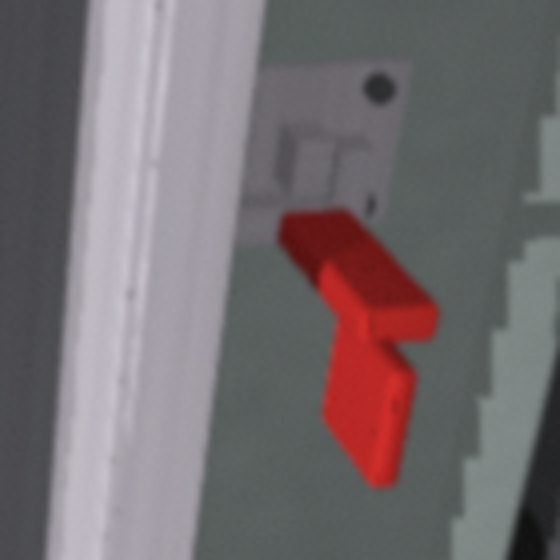

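Tab, ear, wall and lip match the description once the oven origin is shifted about 3 mm. Candidates considered:
- **Red release tab:** the bar at wrist (405,222), top (327,171), scene (282,268). The other reds are a button at top (366,253) and the red jar at top (178,157). I chose the tab under the lip, which the crop confirms.
- **Mat:** the 140 mm one at top (214,235), not the 186 mm one at (224,316).

I'm moving to the pre-approach.

```bash
cat >> h.py <<'E'
C=np.array([570.1,-174.7,0]);_a=np.radians(-96.7);ex=np.array([np.cos(_a),np.sin(_a),0]);ey=np.array([-ex[1],ex[0],0])
def ov(X): d=np.asarray(X)-C; return np.array([d@ex,d@ey,d[2]]).round(1)
def wo(x,y,z): return C+x*ex+y*ey+np.array([0,0,z])
def go(P,T):
    s=monitor.read_state(); print('shift cm',((np.array(P)-s['ee_pos'])/10).round(2),'rv',rv(T).round(2))
E
python3 - <<'E'
from h import *
go(wo(-190,-12,106),tgt(-90,14))
E
```

```text
shift cm [ 1.   -9.47 -9.86] rv [-1.31  0.34 -6.93]
```

Call:
drive_tool(steps=[[0.5,0,-4,0,0,0],[1,0,-8,0,0,0],[1,-3,-9.9,0,0,0],[1,-6,-9.9,-1.3,0.3,-3.5],[1,-9.5,-9.9,-1.3,0.3,-6.9],[1,-9.5,-9.9,-1.3,0.3,-6.9],[1,-9.5,-9.9,-1.3,0.3,-6.9],[1,-9.5,-9.9,-1.3,0.3,-6.9]], fingers=-0.83, grip_force=60)

```text
time_s: 3.55
ee_pos: [581.2, 15.8, 107.6]
tool_rot: [0.001, 0.789, -0.615, 0.002]
ft_force: [0.1, 0.8, -0.2]
gripper_width: 0.086
```

Run:
```python
from h import *
s=monitor.read_state();print(s['qpos'],ov(s['ee_pos']),Ro.from_quat(s['tool_rot']).as_matrix().round(2),s['gripper_width'])
f=vision.grab_frame('wrist');cv2.imwrite('pics/w2.png',f['pixels'])
```

```text
[ 0.29210313  0.85392727  0.3126474   1.87906317 -1.19247584  0.89046775] [-190.5  -11.2  107.6] [[-1.    0.    0.  ]
 [-0.    0.24 -0.97]
 [-0.   -0.97 -0.24]] 0.0862052698489486
```

View pics/w2.png

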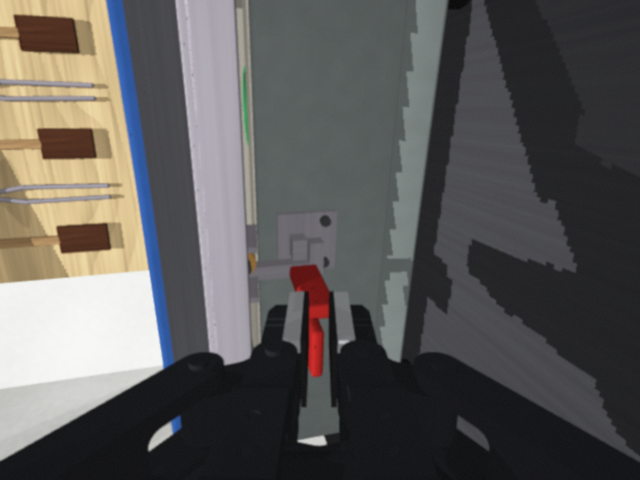

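Call:
drive_tool(steps=[[0,0,-0.9,0,0,0],[-0.3,-2.5,-0.9,0,0,0],[-0.6,-5,-0.9,0,0,0],[-0.8,-6.8,-0.9,0,0,0],[-0.8,-6.8,-0.9,0,0,0]])

```text
time_s: 4.1
ee_pos: [572.5, -52.9, 98.0]
tool_rot: [0.001, 0.789, -0.615, 0.002]
ft_force: [0.2, 0.4, 0.4]
gripper_width: 0.085
```

Run:
```python
from h import *
s=monitor.read_state();print(s['qpos'],ov(s['ee_pos']),s['ft_force'])
f=vision.grab_frame('wrist');cv2.imwrite('pics/w3.png',f['pixels'])
f=vision.grab_frame('scene');cv2.imwrite('pics/s3.png',cv2.resize(f['pixels'][180:320,180:400],None,fx=3.5,fy=3.5,interpolation=cv2.INTER_CUBIC))
```

```text
[ 0.18887772  0.67615875  0.07099033  1.6027399  -1.26269763  0.66483405] [-121.3  -11.9   98. ] [0.18802135 0.42553744 0.36613142]
```

View pics/w3.png

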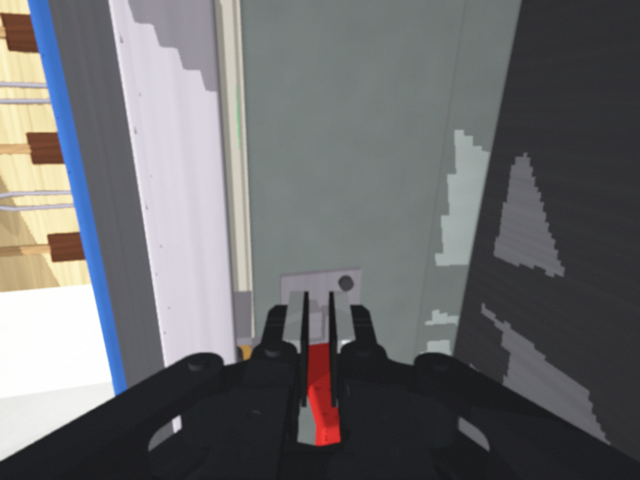

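View pics/s3.png

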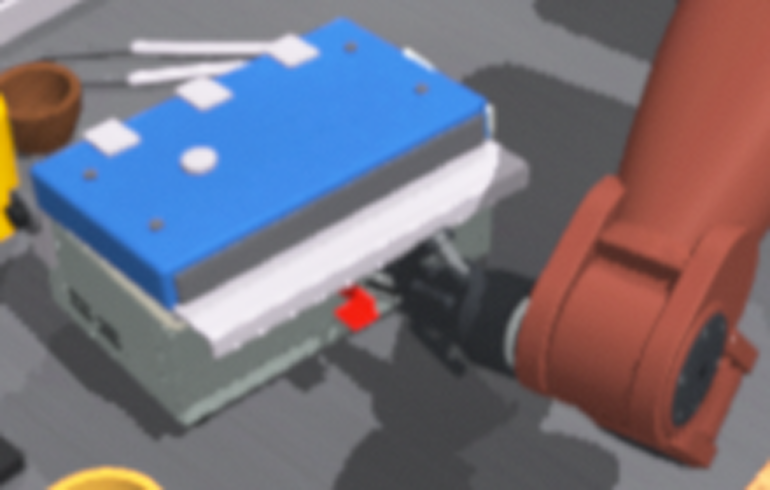

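Call:
drive_tool(steps=[[0.6,-0.07,0.2,0,0,0],[1.0,-0.12,0.2,0,0,0],[1.4,-0.16,0.2,0,0,0],[1.8,-0.2,0.2,0,0,0],[1.8,-0.2,0.2,0,0,0],[1.8,-0.2,0.2,0,0,0]])

```text
time_s: 4.8
ee_pos: [591.0, -53.1, 100.3]
tool_rot: [0.0, 0.789, -0.615, 0.002]
ft_force: [-7.9, 3.0, 5.4]
gripper_width: 0.089
```

Run:
```python
from h import *
s=monitor.read_state();print(s['qpos'],ov(s['ee_pos']),s['ft_force'])
f=vision.grab_frame('wrist');cv2.imwrite('pics/w4.png',f['pixels'][240:])
```

```text
[ 0.18310046  0.71030457  0.12804857  1.60794974 -1.26695438  0.64487884] [-123.2    6.5  100.3] [-7.93791574  2.98717449  5.43254535]
```

View pics/w4.png

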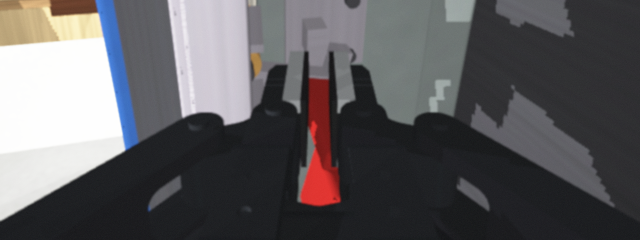

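Call:
drive_tool(steps=[[0.4,-0.05,0,0,0,0],[0.7,-0.08,0.2,0,0,0],[0.7,-0.08,0.5,0,0,0],[0.7,-0.08,0.8,0,0,0],[0.7,-0.08,0.8,0,0,0]])

```text
time_s: 5.35
ee_pos: [595.7, -53.7, 105.7]
tool_rot: [-0.001, 0.789, -0.614, -0.001]
ft_force: [-16.2, 4.9, -3.4]
gripper_width: 0.083
```

Run:
```python
from h import *
s=monitor.read_state();print(ov(s['ee_pos']),s['ft_force'])
f=vision.grab_frame('wrist');cv2.imwrite('pics/w5.png',f['pixels'][240:])
f=vision.grab_frame('scene');cv2.imwrite('pics/s5.png',cv2.resize(f['pixels'][180:320,180:400],None,fx=3.5,fy=3.5,interpolation=cv2.INTER_CUBIC))
```

```text
[-123.2   11.3  105.7] [-16.1525711    4.86290189  -3.44083892]
```

View pics/w5.png

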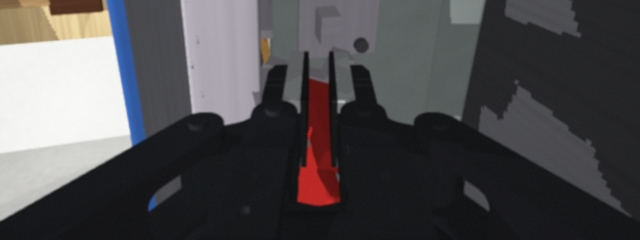

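View pics/s5.png

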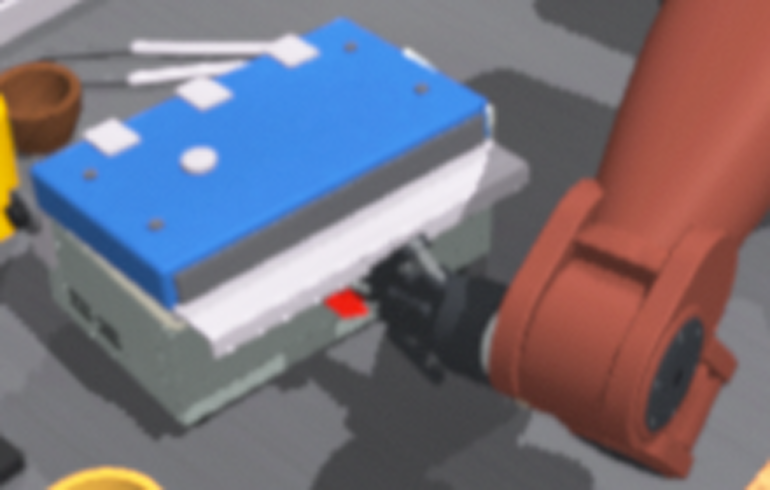

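Call:
drive_tool(steps=[[0,0,0.5,0,0,0],[0,0,0.9,0,0,0],[0,0,0.9,0,0,0]])

```text
time_s: 5.75
ee_pos: [594.9, -53.4, 113.8]
tool_rot: [-0.001, 0.79, -0.613, -0.002]
ft_force: [-7.9, 2.4, -6.7]
gripper_width: 0.079
```

Run:
```python
from h import *
s=monitor.read_state();print(ov(s['ee_pos']),s['ft_force'])
f=vision.grab_frame('wrist');cv2.imwrite('pics/w6.png',f['pixels'][240:])
f=vision.grab_frame('scene');cv2.imwrite('pics/s6.png',cv2.resize(f['pixels'][180:320,180:400],None,fx=3.5,fy=3.5,interpolation=cv2.INTER_CUBIC))
```

```text
[-123.3   10.5  113.8] [-7.94386496  2.41371008 -6.65211892]
```

View pics/w6.png

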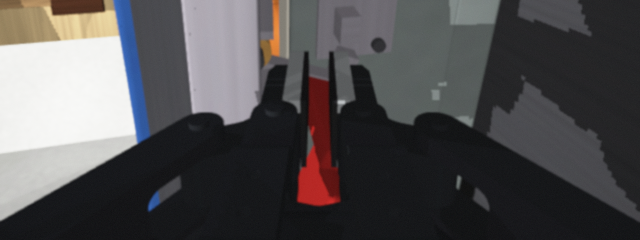

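View pics/s6.png

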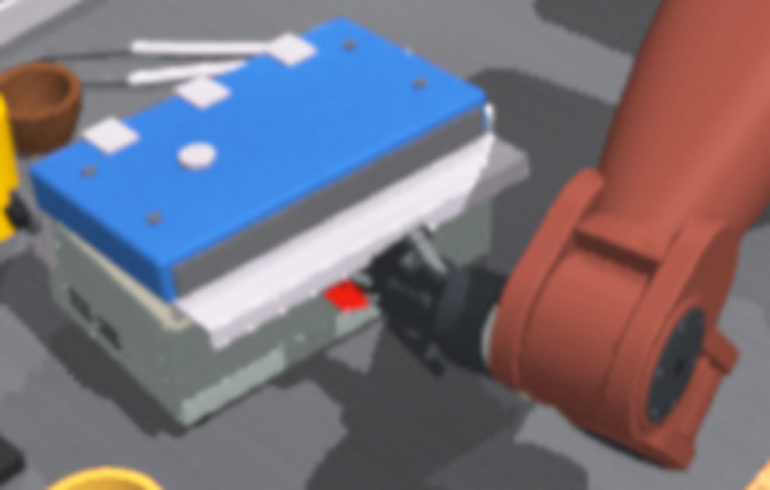

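Call:
drive_tool(steps=[[0.2,0,0.5,0,0,0],[0.3,0,1.0,0,0,0],[0.3,0,1.4,0,0,0],[0.3,0,1.4,0,0,0]])

```text
time_s: 6.25
ee_pos: [596.5, -53.7, 126.7]
tool_rot: [-0.001, 0.79, -0.613, -0.004]
ft_force: [-13.0, -0.6, -4.4]
gripper_width: 0.086
```

Run:
```python
from h import *
s=monitor.read_state();print(ov(s['ee_pos']),s['ft_force'])
f=vision.grab_frame('scene');cv2.imwrite('pics/s7.png',cv2.resize(f['pixels'][180:320,180:400],None,fx=3.5,fy=3.5,interpolation=cv2.INTER_CUBIC))
```

```text
[-123.3   12.1  126.7] [-12.96815075  -0.56088921  -4.37723682]
```

View pics/s7.png

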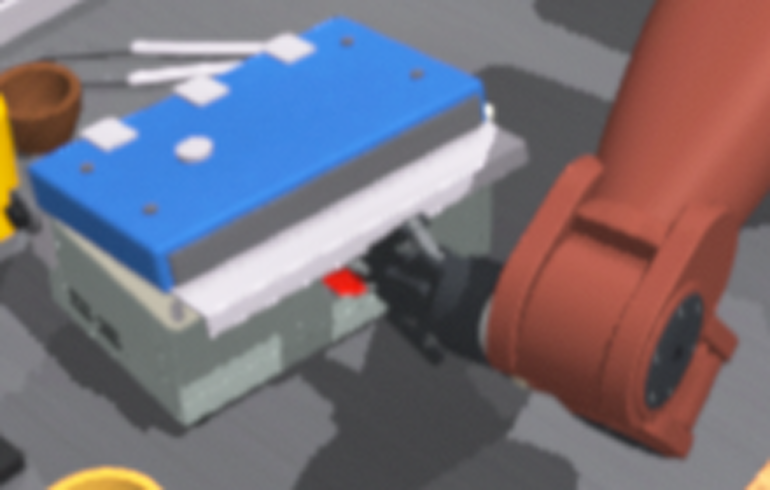

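Call:
drive_tool(steps=[[0.1,0,0.6,0,0,0],[0.1,0,1.2,0,0,0],[0.1,0,1.8,0,0,0],[0.1,0,2.4,0,0,0],[0.1,0,2.4,0,0,0]])

```text
time_s: 6.8
ee_pos: [597.1, -54.0, 150.8]
tool_rot: [-0.001, 0.79, -0.613, -0.005]
ft_force: [-7.6, -2.1, -3.5]
gripper_width: 0.083
```

Run:
```python
from h import *
s=monitor.read_state();print(ov(s['ee_pos']),s['ft_force'],s['qpos'])
f=vision.grab_frame('scene');cv2.imwrite('pics/s8.png',cv2.resize(f['pixels'][180:320,180:400],None,fx=3.5,fy=3.5,interpolation=cv2.INTER_CUBIC))
f=vision.grab_frame('wrist');cv2.imwrite('pics/w8.png',f['pixels'])
```

```text
[-123.    12.7  150.8] [-7.61370548 -2.09786791 -3.54741679] [ 0.17832581  0.66187176  0.16419525  1.69285761 -1.25911234  0.63336828]
```

View pics/s8.png

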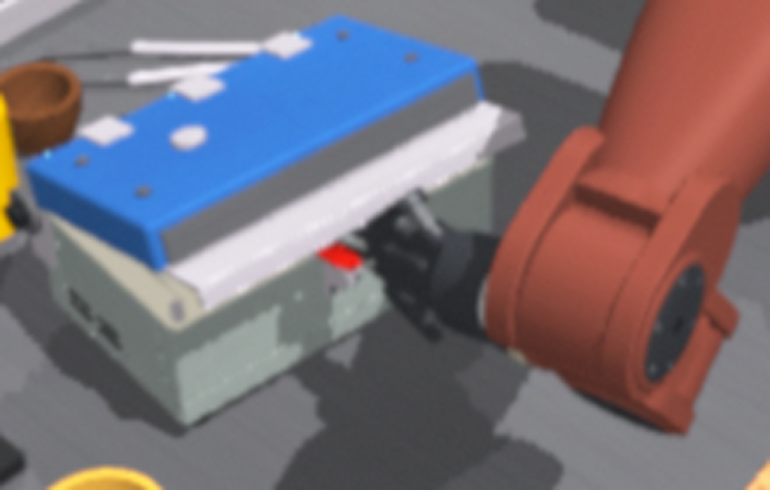

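View pics/w8.png

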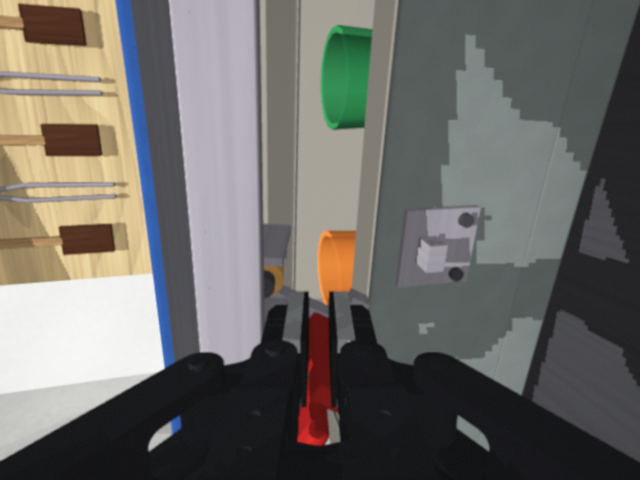

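Call:
drive_tool(steps=[[0,0,0.7,0,0,0],[0,0,1.4,0,0,0],[0,0,2.1,0,0,0],[0,0,2.8,0,0,0],[0,0,3.0,0,0,0],[0,0,2.4,0,0,0],[-0.5,0,2.0,0,0,0],[-0.5,4,2.0,0,0,0],[-1,8,2.0,0,0,0],[-3,10,2.0,0,0,0],[-3,10,2.0,0,0,0]])

```text
time_s: 8.0
ee_pos: [567.2, 49.0, 171.4]
tool_rot: [-0.004, 0.79, -0.613, -0.003]
ft_force: [1.3, -0.0, 0.2]
gripper_width: 0.085
```

Run:
```python
from h import *
s=monitor.read_state();print(ov(s['ee_pos']),s['ft_force'],s['qpos'])
f=vision.grab_frame('wrist');cv2.imwrite('pics/w9.png',f['pixels'])
for v in (100,200,260):
    print(v,[ (u,ov(dep(f,u,v)).tolist()) for u in range(200,400,12)])
```

```text
[-221.9  -29.   171.4] [ 1.25568547 -0.04378311  0.20434036] [ 0.34671689  0.81432801  0.36608038  2.04841896 -1.14521629  0.9603886 ]
100 [(200, [-132.3, -96.0, 209.0]), (212, [-133.3, -96.2, 203.5]), (224, [-135.7, -96.5, 198.1]), (236, [-136.1, -96.7, 192.5]), (248, [-61.9, -89.6, 180.0]), (260, [-53.3, -88.9, 171.3]), (272, [-18.1, -85.6, 158.1]), (284, [25.3, -81.6, 141.4]), (296, [75.5, -77.0, 120.8]), (308, [70.5, -77.7, 109.9]), (320, [12.6, -83.3, 113.0]), (332, [-17.8, -86.3, 111.3]), (344, [-77.6, -92.0, 120.5]), (356, [-96.7, -93.9, 119.1]), (368, [-98.6, -94.2, 112.2]), (380, [-98.5, -94.3, 104.4]), (392, [-98.1, -94.3, 96.5])]
200 [(200, [-79.8, -29.6, 213.8]), (212, [-132.1, -46.4, 206.5]), (224, [-133.5, -46.7, 200.5]), (236, [-137.8, -47.8, 194.6]), (248, [-67.6, -24.3, 182.4]), (260, [-56.4, -20.3, 172.8]), (272, [-19.5, -7.6, 158.7]), (284, [31.3, 9.8, 139.8]), (296, [72.6, 24.2, 119.6]), (308, [71.5, 24.4, 106.8]), (320, [70.8, 24.7, 93.7]), (332, [70.8, 25.3, 80.2]), (344, [-91.0, -29.3, 120.6]), (356, [-98.4, -31.5, 114.8]), (368, [-97.4, -30.8, 106.0]), (380, [-97.5, -30.4, 97.4]), (392, [-98.0, -30.2, 89.0])]
260 [(200, [-78.6, 13.5, 216.8]), (212, [-130.5, -11.1, 208.5]), (224, [-134.3, -12.4, 202.1]), (236, [-137.2, -13.3, 195.8]), (248, [-118.0, -3.2, 187.8]), (260, [-113.2, -0.2, 180.0]), (272, [-97.0, 8.5, 170.3]), (284, [-99.3, 8.0, 162.6]), (296, [-100.5, 8.1, 154.7]), (308, [-102.0, 8.0, 146.8]), (320, [-111.4, 3.9, 141.1]), (332, [-35.1, 43.7, 109.3]), (344, [-95.8, 13.3, 119.4]), (356, [-96.7, 13.6, 110.7]), (368, [-100.2, 12.5, 103.2]), (380, [-101.1, 12.8, 94.5]), (392, [-100.8, 13.7, 85.2])]
```

View pics/w9.png

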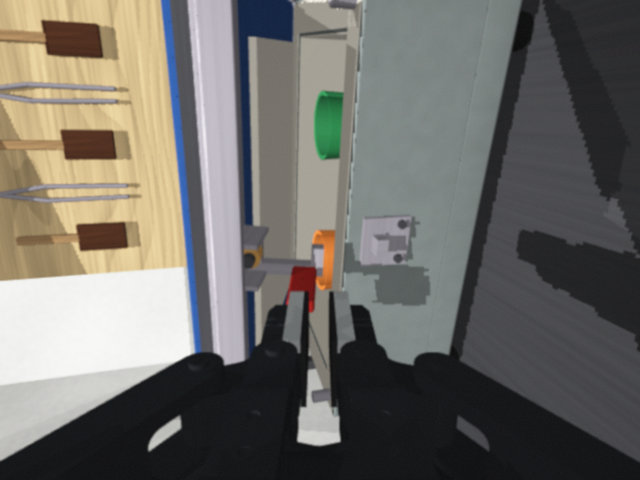

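Run:
```python
from h import *
s=monitor.read_state()['ee_pos']
print('pre',((wo(-190,-60,165)-s)/10).round(1)); e=wo(-112,-60,165);print('in',((e-s)/10).round(1))
for p in np.arange(.307,1.06,.06):
    P=wo(97.5-245.5*np.cos(p)+25,-60,120+245.5*np.sin(p)-21); print(round(p,2),((P-s)/10).round(1),'rel',((P-e)/10).round(1))
```

```text
pre [-3.5 -2.7 -0.7]
in [ -4.4 -10.4  -0.7]
0.31 [ -4.4 -10.5   0.1] rel [-0.  -0.   0.8]
0.37 [ -4.5 -10.9   1.5] rel [-0.1 -0.5  2.2]
0.43 [ -4.6 -11.5   2.9] rel [-0.1 -1.1  3.6]
0.49 [ -4.6 -12.2   4.2] rel [-0.2 -1.7  4.9]
0.55 [ -4.7 -12.9   5.5] rel [-0.3 -2.5  6.2]
0.61 [ -4.8 -13.7   6.7] rel [-0.4 -3.3  7.4]
0.67 [ -4.9 -14.5   7.9] rel [-0.5 -4.1  8.6]
0.73 [ -5.  -15.5   9. ] rel [-0.6 -5.1  9.7]
0.79 [ -5.2 -16.5  10.1] rel [-0.7 -6.1 10.8]
0.85 [ -5.3 -17.6  11.1] rel [-0.8 -7.1 11.8]
0.91 [ -5.4 -18.7  12.1] rel [-1.  -8.3 12.7]
0.97 [ -5.5 -19.9  12.9] rel [-1.1 -9.4 13.6]
1.03 [ -5.7 -21.1  13.7] rel [ -1.3 -10.7  14.4]
```

Call:
drive_tool(steps=[[-2,-1,-0.7,0,0,0],[-3.5,-2.7,-0.7,0,0,0],[-4,-6,-0.7,0,0,0],[-4.4,-9,-0.7,0,0,0],[-4.4,-10.4,-0.7,0,0,0],[-4.4,-10.5,0.2,0,0,0],[-4.4,-10.9,1,0,0,0],[-4.4,-10.9,1.6,0,0,0],[-4.4,-10.9,1.6,0,0,0]], fingers=-1)

```text
time_s: 8.95
ee_pos: [524.4, -61.0, 188.8]
tool_rot: [-0.003, 0.79, -0.613, -0.003]
ft_force: [-1.2, 0.8, -2.5]
gripper_width: 0.0
```

Run:
```python
from h import *
s=monitor.read_state();print(ov(s['ee_pos']),s['ft_force'],s['qpos'])
f=vision.grab_frame('wrist');cv2.imwrite('pics/w10.png',f['pixels'])
f=vision.grab_frame('scene');cv2.imwrite('pics/s10.png',cv2.resize(f['pixels'][180:320,180:400],None,fx=3.5,fy=3.5,interpolation=cv2.INTER_CUBIC))
```

```text
[-107.6  -58.6  188.8] [-1.21499374  0.76675363 -2.47485743] [ 0.18984822  0.42350121 -0.08440799  1.69957314 -1.25673708  0.65302971]
```

View pics/s10.png

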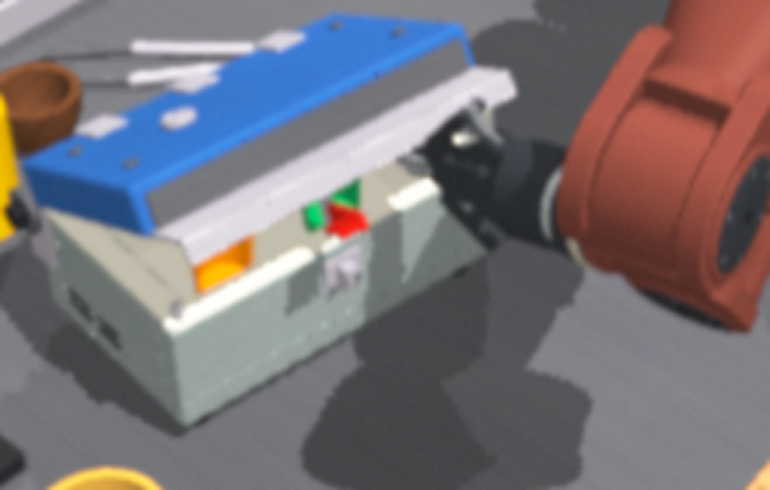

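Call:
drive_tool(steps=[[0,-0.5,1.2,0,0,0],[-0.1,-1.1,2.5,0,0,0],[-0.2,-1.8,3.8,0,0,0],[-0.3,-2.6,5.1,0,0,0],[-0.4,-3.5,6.3,0,0,0],[-0.5,-4.4,7.5,0,0,0],[-0.6,-5.4,8.6,0,0,0],[-0.7,-6.5,9.6,0,0,0],[-0.8,-7.6,10.5,0,0,0],[-0.8,-7.6,10.5,0,0,0]])

```text
time_s: 10.05
ee_pos: [516.0, -137.6, 293.7]
tool_rot: [-0.003, 0.79, -0.613, -0.003]
ft_force: [0.0, -3.1, -8.3]
gripper_width: 0.002
```

Run:
```python
from h import *
s=monitor.read_state();print(ov(s['ee_pos']),s['ft_force'],s['qpos'])
f=vision.grab_frame('scene');cv2.imwrite('pics/s11.png',cv2.resize(f['pixels'][130:320,150:400],None,fx=3,fy=3,interpolation=cv2.INTER_CUBIC))
```

```text
[-30.5 -58.  293.7] [ 0.02608756 -3.06259995 -8.31008535] [ 0.05104643  0.04067819 -0.2755092   1.45392699 -1.31379734  0.197697  ]
```

View pics/s11.png

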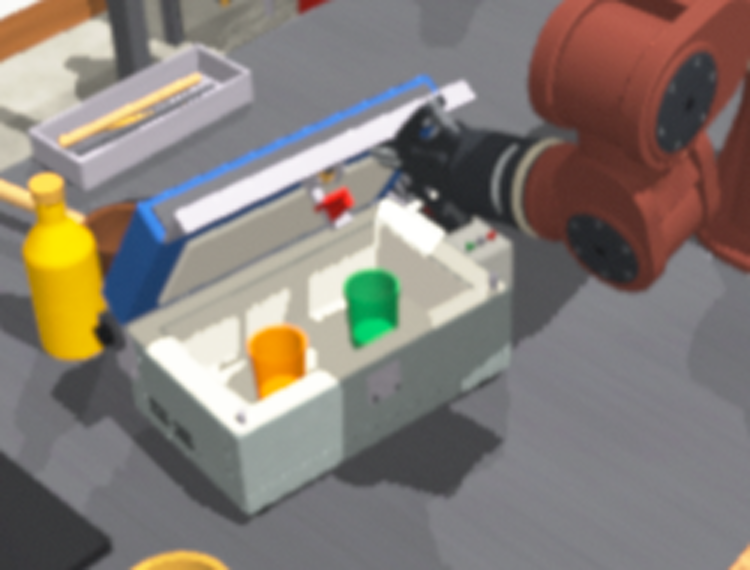

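Call:
drive_tool(steps=[[-0.2,-1.5,0,0,0,0],[-0.4,-3,0,0,0,0],[-0.5,-4.5,0,0,0,0],[-0.7,-6,0,0,0,0],[-0.9,-7.5,0,0,0,0],[-1.0,-9,0,0,0,0],[-1.2,-10.5,0,0,0,0],[-1.2,-10.5,0,0,0,0]])

```text
time_s: 10.9
ee_pos: [503.8, -242.8, 295.7]
tool_rot: [-0.002, 0.789, -0.614, -0.002]
ft_force: [-0.5, 0.2, -0.7]
gripper_width: 0.0
```

Run:
```python
from h import *
s=monitor.read_state();print(ov(s['ee_pos']),s['ft_force'],s['qpos'])
f=vision.grab_frame('scene');cv2.imwrite('pics/s12.png',cv2.resize(f['pixels'][130:320,150:400],None,fx=3,fy=3,interpolation=cv2.INTER_CUBIC))
```

```text
[ 75.4 -57.9 295.7] [-0.51750546  0.18357635 -0.74825421] [-0.15752838 -0.36750036 -0.67312919  0.71568736 -1.27797684 -0.57454691]
```

View pics/s12.png

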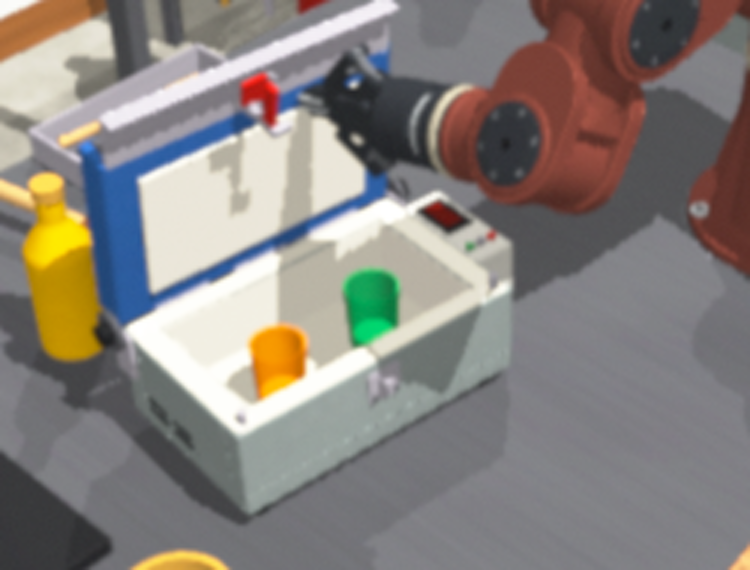

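Call:
drive_tool(steps=[[-0.1,-1,0,0,0,0],[-0.2,-2,0,0,0,0],[-0.3,-2.8,0,0,0,0],[-0.4,-3.3,0,0,0,0],[-0.4,-3.3,0,0,0,0]])

```text
time_s: 11.45
ee_pos: [500.1, -274.0, 295.4]
tool_rot: [-0.003, 0.79, -0.614, -0.002]
ft_force: [-0.9, 14.9, 2.3]
gripper_width: -0.004
```

Run:
```python
from h import *
s=monitor.read_state();print(ov(s['ee_pos']),s['ft_force'],s['qpos'])
f=vision.grab_frame('top');cv2.imwrite('pics/t12.png',cv2.resize(f['pixels'][80:290,250:500],None,fx=2.8,fy=2.8,interpolation=cv2.INTER_CUBIC))
```

```text
[106.8 -57.9 295.4] [-0.88226538 14.88092488  2.26554625] [-0.22218741 -0.44535475 -0.75688038  0.54547159 -1.23839117 -0.74836953]
```

View pics/t12.png

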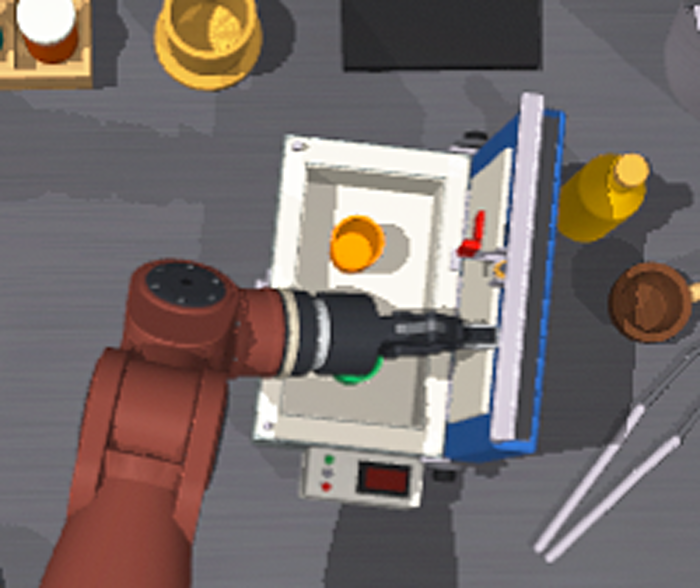

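The lid is against its stop: the tip pushed 15 N at x=107 in the oven frame. I'm backing off, then measuring the amber tumbler and checking the arm's geometry against the standing lid.

Call:
drive_tool(steps=[[0.3,3,0,0,0,0],[1,7,1,0,0,0],[0,12,2,0,0,0],[-2,17,3,0,0,0],[-4,22,4,0,0,0],[-4,26,4,0,0,0],[-4,30,4,0,0,0],[-4,32,4,0,0,0],[-4,32,4,0,0,0]])

```text
time_s: 12.4
ee_pos: [466.6, 22.4, 317.2]
tool_rot: [-0.01, 0.799, -0.601, 0.013]
ft_force: [-0.7, -1.1, 1.4]
gripper_width: 0.002
```

Run:
```python
from h import *
s=monitor.read_state();print(s['ee_pos'],s['ft_force'],s['qpos'])
Q=[([0.982307778,0.104672575,0.0964508139,1.56390455,0,1.35307061],[217.20675667,558.93970312,230.52782088],[.184321,.982866,-.0006107,-.000263]),
([0.4487343,0.77058929,0.37731083,2.04681373,-1.15247291,0.9125609],[569.19130676,110.30322225,200.1791313],[-0.048,0.793,-0.606,0.037]),
([0.0601,-0.26675,-0.1088,1.72835,-.00068,.43407],[439.2,156.1,311.0],[.186,.983,0,0]),
([0.29210313,0.85392727,0.3126474,1.87906317,-1.19247584,0.89046775],[581.2,15.8,107.6],[.001,.789,-.615,.002]),
([0.18887772,0.67615875,0.07099033,1.6027399,-1.26269763,0.66483405],[572.5,-52.9,98.0],[.001,.789,-.615,.002]),
([0.17832581,0.66187176,0.16419525,1.69285761,-1.25911234,0.63336828],[597.1,-54,150.8],[-.001,.79,-.613,-.005]),
([0.34671689,0.81432801,0.36608038,2.04841896,-1.14521629,0.9603886],[567.2,49,171.4],[-.004,.79,-.613,-.003]),
([0.05104643,0.04067819,-0.2755092,1.45392699,-1.31379734,0.197697],[516.0,-137.6,293.7],[-.003,.79,-.613,-.003]),
([-0.15752838,-0.36750036,-0.67312919,0.71568736,-1.27797684,-0.57454691],[503.8,-242.8,295.7],[-.002,.789,-.614,-.002]),
([-0.22218741,-0.44535475,-0.75688038,0.54547159,-1.23839117,-0.74836953],[500.1,-274,295.4],[-.003,.79,-.614,-.002]),
(s['qpos'],s['ee_pos'],s['tool_rot'])]
A=[];b=[]
for q,p,o in Q:
    q1,q2,q3,q4,q5,q6=q; z=Ro.from_quat(o).as_matrix()[:,2]
    Rz=Ro.from_euler('z',q1).as_matrix()
    P=q2-q3+q4; f=q2-q3
    # check tool dir: in-plane (cosP,-sinP) & lateral
    zl=Rz.T@z
    print('zl',zl.round(2),'pred',np.round([np.cos(q5)*np.cos(P),np.sin(q5),-np.cos(q5)*np.sin(P)],2))
    col=lambda r,l,h:Rz@np.array([r,l,h])
    cols=[col(1,0,0),col(0,1,0),col(0,0,1),col(np.sin(q2),0,np.cos(q2)),col(np.cos(f),0,-np.sin(f)),col(np.sin(f),0,np.cos(f)),col(np.cos(P),0,-np.sin(P)),col(np.sin(P),0,np.cos(P)),z]
    A.append(np.column_stack(cols));b.append(p)
A=np.vstack(A);b=np.hstack(b)
x,res,rk,sv=np.linalg.lstsq(A,b,rcond=None);print(x.round(1),rk,sv[-1],np.abs(A@x-b).max())
```

```text
[466.5633675   22.35354074 317.17370984] [-0.71915258 -1.099925    1.37506702] [ 0.36552731  0.31415624  0.00589967  2.10869891 -1.13924231  0.90250869]
zl [-0.  0. -1.] pred [-0.  0. -1.]
zl [-0.31 -0.91 -0.26] pred [-0.31 -0.91 -0.26]
zl [ 0.  0. -1.] pred [ 0. -0. -1.]
zl [-0.28 -0.93 -0.24] pred [-0.28 -0.93 -0.24]
zl [-0.18 -0.95 -0.24] pred [-0.18 -0.95 -0.24]
zl [-0.18 -0.95 -0.25] pred [-0.18 -0.95 -0.25]
zl [-0.33 -0.91 -0.25] pred [-0.33 -0.91 -0.25]
zl [-0.05 -0.97 -0.25] pred [-0.05 -0.97 -0.25]
zl [ 0.15 -0.96 -0.25] pred [ 0.15 -0.96 -0.25]
zl [ 0.21 -0.95 -0.25] pred [ 0.21 -0.95 -0.25]
zl [-0.31 -0.91 -0.28] pred [-0.31 -0.91 -0.28]
[ 1.000e-01  1.295e+02  2.964e+02  3.371e+02  5.504e+02  4.520e+01
  1.386e+02 -0.000e+00  3.032e+02] 9 0.30715388038233304 0.34746593218392263
```

The kinematics fit to 0.35 mm: with the tool down, the wrist stands straight above the TCP, clear of the lid. Next I measure the tumblers.

Run:
```python
from h import *
for n in('top','scene'):
    f=vision.grab_frame(n)
    cv2.imwrite(f'pics/{n}13.png',cv2.resize(f['pixels'][130:290,170:480] if n=='scene' else f['pixels'][100:260,310:470],None,fx=2.5 if n=='scene' else 3.75,fy=2.5 if n=='scene' else 3.75,interpolation=cv2.INTER_CUBIC))
    hsv=cv2.cvtColor(f['pixels'],cv2.COLOR_BGR2HSV)
    for nm,lo,hi in(('amber',8,24),('green',50,85)):
        m=((hsv[...,0]>=lo)&(hsv[...,0]<=hi)&(hsv[...,1]>150)&(hsv[...,2]>60)).astype(np.uint8)
        r=(340,120,420,250) if n=='top' else (200,180,330,300)
        mm=np.zeros_like(m);mm[r[1]:r[3],r[0]:r[2]]=m[r[1]:r[3],r[0]:r[2]]
        cs=sorted(cv2.findContours(mm,cv2.RETR_EXTERNAL,cv2.CHAIN_APPROX_NONE)[0],key=cv2.contourArea)[-1:]
        for c in cs:
            print(n,nm,cv2.contourArea(c),cv2.boundingRect(c))
            if n=='top':
                (u,v),rad=cv2.minEnclosingCircle(c); X=plane(f,u,v,115);print('  rim c',X.round(1),ov(X),rad)
                pts=c[:,0]; D=np.array([dep(f,a,b) for a,b in pts]);print('  depth z',np.percentile(D[:,2],[5,50,95]).round(1)); hi_=D[D[:,2]>105]; print(hi_.mean(0).round(1),len(hi_))
```

```text
top amber 280.0 (368, 157, 19, 20)
  rim c [ 624.2 -164.9  115. ] [-16.   52.6 115. ] 10.550003051757812
  depth z [ 50.6 110.8 119. ]
[ 624.8 -168.   160.9] 35
top green 254.0 (368, 198, 19, 19)
  rim c [ 506.9 -162.5  115. ] [ -4.8 -64.2 115. ] 9.708344459533691
  depth z [ 83.3 112.5 120.5]
[ 511.6 -166.1  113.6] 42
scene amber 291.5 (233, 239, 19, 24)
scene green 286.5 (265, 220, 18, 25)
```

View pics/top13.png

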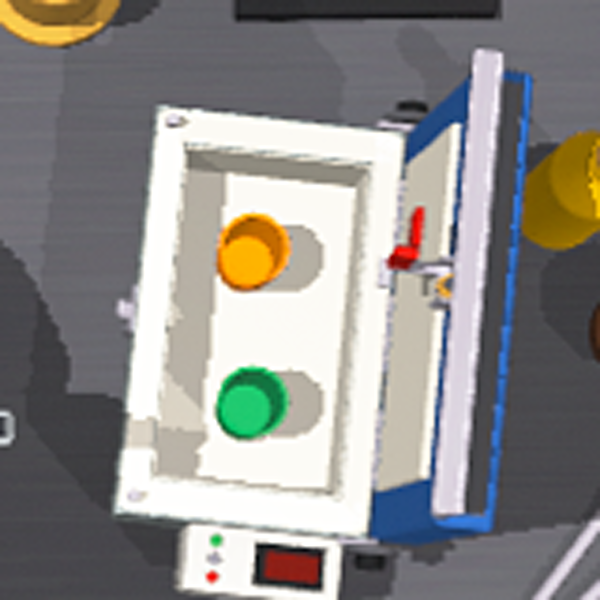

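View pics/scene13.png

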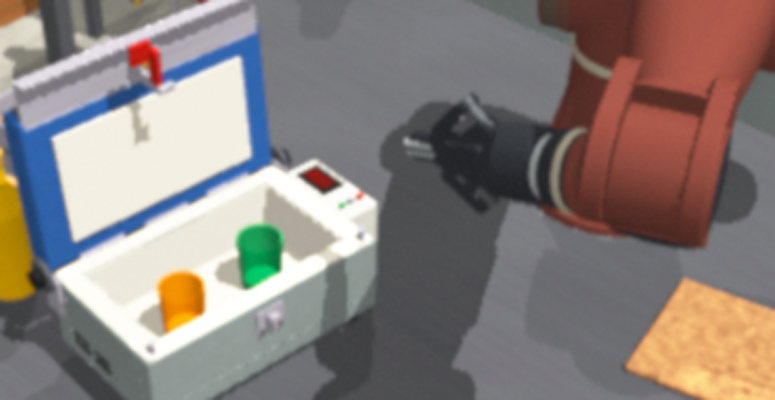

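```bash
cat >> h.py <<'E'
def down(yaz): # tool down with tool y at azimuth yaz deg
    a=np.radians(yaz); y=np.array([np.cos(a),np.sin(a),0]); z=np.array([0,0,-1.]); return Ro.from_matrix(np.column_stack([np.cross(y,z),y,z]))
E
python3 - <<'E'
from h import *
go([600,-100,320],down(-6.7)); r=rv(down(-6.7)); print(np.linalg.norm(r))
E
```

```text
shift cm [ 13.46 -12.25   0.11] rv [ 56.02 -60.68 -83.16]
117.2014780817023
```

Run:
```python
from h import *
c=Ro.from_quat(monitor.read_state()['tool_rot']);r=np.array([56,-60.7,-83.2])
for k in range(0,16,3): print((Ro.from_rotvec(np.radians(r*k/15))*c).as_matrix()[:,2].round(2))
print((r[None]*np.arange(1,16)[:,None]/15).round(1).tolist())
```

```text
[ 0.03 -0.96 -0.28]
[-0.16 -0.87 -0.47]
[-0.26 -0.69 -0.67]
[-0.27 -0.47 -0.84]
[-0.18 -0.22 -0.96]
[-0.  0. -1.]
[[3.7, -4.0, -5.5], [7.5, -8.1, -11.1], [11.2, -12.1, -16.6], [14.9, -16.2, -22.2], [18.7, -20.2, -27.7], [22.4, -24.3, -33.3], [26.1, -28.3, -38.8], [29.9, -32.4, -44.4], [33.6, -36.4, -49.9], [37.3, -40.5, -55.5], [41.1, -44.5, -61.0], [44.8, -48.6, -66.6], [48.5, -52.6, -72.1], [52.3, -56.7, -77.7], [56.0, -60.7, -83.2]]
```

Call:
drive_tool(steps=[[1,0,0,3.7,-4.0,-5.5],[2,0,0,7.5,-8.1,-11.1],[3,0,0,11.2,-12.1,-16.6],[4,0,0,14.9,-16.2,-22.2],[5,0,0,18.7,-20.2,-27.7],[6,0,0,22.4,-24.3,-33.3],[7,-1,0,26.1,-28.3,-38.8],[8,-3,0,29.9,-32.4,-44.4],[9,-5,0,33.6,-36.4,-49.9],[10,-7,0,37.3,-40.5,-55.5],[11,-9,0,41.1,-44.5,-61.0],[12,-11,0,44.8,-48.6,-66.6],[13,-12,0,48.5,-52.6,-72.1],[14,-13,0,52.3,-56.7,-77.7],[14,-13,0,56.0,-60.7,-83.2],[14,-13,0,56.0,-60.7,-83.2],[14,-13,0,56.0,-60.7,-83.2]], fingers=0.7)

```text
time_s: 14.2
ee_pos: [604.4, -108.1, 319.3]
tool_rot: [0.747, 0.664, -0.002, -0.0]
ft_force: [-0.3, -0.4, 0.9]
gripper_width: 0.849
```

Run:
```python
from h import *
s=monitor.read_state();print(s['ee_pos'],s['ft_force'],s['qpos'],s['gripper_width'])
f=vision.grab_frame('wrist');cv2.imwrite('pics/w14.png',f['pixels'])
f=vision.grab_frame('scene');cv2.imwrite('pics/s14.png',f['pixels'])
go([624,-167,270],down(-6.7))
```

```text
[ 604.35725428 -108.10098681  319.28992513] [-0.25073388 -0.3571391   0.85315705] [-0.38840514  0.19489982  0.3579699   1.73574757 -0.00254255  1.3001462 ] 0.8491346496848665
shift cm [ 1.88 -5.99 -4.89] rv [ 0.06 -0.14 -0.06]
```

View pics/w14.png

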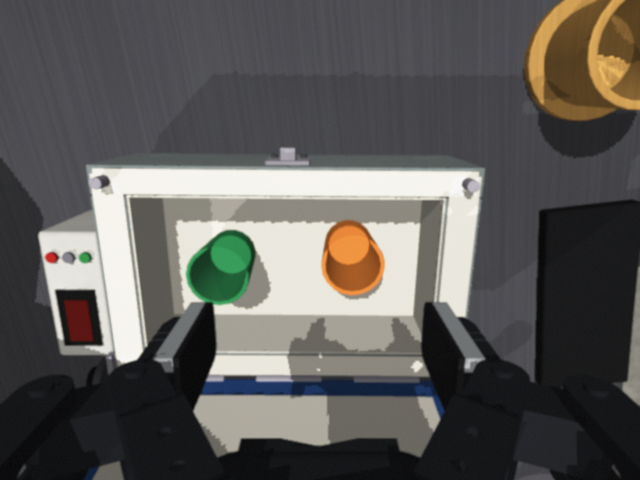

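View pics/s14.png

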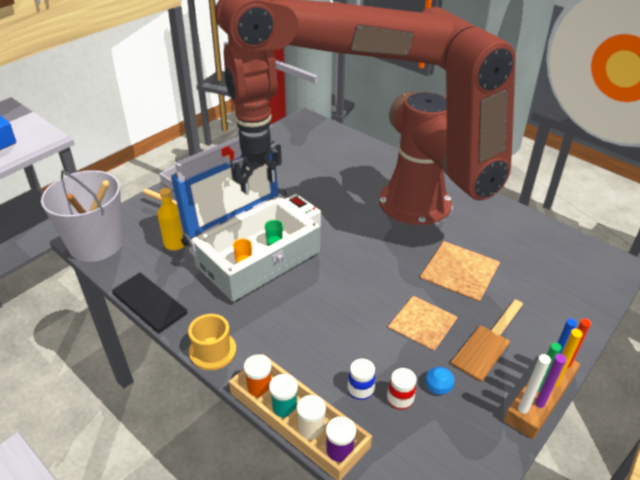

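The wrist view shows the amber rim at (353,262) and its foot at (349,243), with the green tumbler at (222,270). Now I measure the rim height and centre.

```bash
cat > amb.py <<'E'
from h import *
def rim(f,lo=8,hi=24,box=None):
    hsv=cv2.cvtColor(f['pixels'],cv2.COLOR_BGR2HSV)
    m=((hsv[...,0]>=lo)&(hsv[...,0]<=hi)&(hsv[...,1]>150)&(hsv[...,2]>60)).astype(np.uint8)
    if box: mm=np.zeros_like(m);x0,y0,x1,y1=box;mm[y0:y1,x0:x1]=m[y0:y1,x0:x1];m=mm
    ys,xs=np.nonzero(m); D=np.array([dep(f,a,b) for a,b in zip(xs,ys)])
    zt=np.percentile(D[:,2],99); k=D[:,2]>zt-4
    P=D[k][:,:2]; 
    A=np.column_stack([2*P,np.ones(len(P))]);x=np.linalg.lstsq(A,(P**2).sum(1),rcond=None)[0]
    r=np.sqrt(x[2]+x[0]**2+x[1]**2)
    print('top z',zt.round(1),'circle',x[:2].round(1),'r',r.round(1),'n',k.sum(),'ov',ov([x[0],x[1],0]))
    return x[:2],zt
E
python3 - <<'E'
from amb import *
f=vision.grab_frame('wrist'); rim(f,box=(290,200,420,310)); rim(f,45,90,box=(170,200,290,320))
E
```

```text
top z 115.9 circle [ 623.6 -138.4] r 41.9 n 763 ov [-42.3  48.9   0. ]
top z 115.8 circle [ 540.1 -123.9] r 57.4 n 656 ov [-46.9 -35.7   0. ]
```

Call:
drive_tool(steps=[[0.5,-2,-2,0,0,0],[1,-3,-3,0,0,0],[1.5,-4,-4,0,0,0],[1.9,-5,-5,0,0,0],[1.9,-6,-5,0,0,0],[1.9,-6,-5,0,0,0]])

```text
time_s: 14.95
ee_pos: [624.2, -168.1, 268.5]
tool_rot: [0.747, 0.665, -0.001, -0.001]
ft_force: [0.3, 0.1, 0.4]
gripper_width: 0.85
```

Run:
```python
from amb import *
s=monitor.read_state();print(s['ee_pos'],s['ft_force'],s['gripper_width'])
f=vision.grab_frame('wrist');cv2.imwrite('pics/w15.png',f['pixels']); rim(f,box=(200,100,440,400))
t=vision.grab_frame('top');cv2.imwrite('pics/t15.png',t['pixels'])
```

```text
[ 624.24660625 -168.08802384  268.52851891] [0.29255082 0.06840189 0.37758586] 0.8504167055678423
top z 115.8 circle [ 626.9 -163.5] r 27.2 n 1144 ov [-17.7  55.1   0. ]
```

View pics/w15.png

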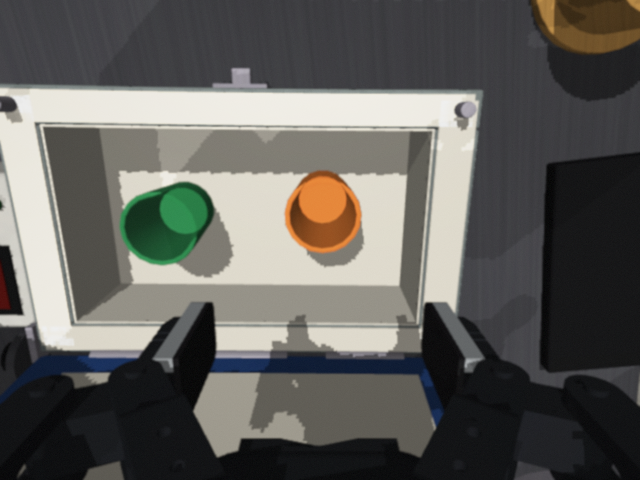

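Run:
```python
from amb import *
f=vision.grab_frame('wrist')
for z in(113,115): print(plane(f,323.5,216,z).round(1), plane(f,286,214,z).round(1),plane(f,361,214,z).round(1),plane(f,323,252,z).round(1))
t=vision.grab_frame('top'); print(plane(t,310+253/3.75,100+250/3.75,115).round(1))
print('foot',plane(f,323,200,47))
```

```text
[ 627.2 -170.2  113. ] [ 600.4 -165.5  113. ] [ 654.3 -171.9  113. ] [ 623.7 -197.5  113. ]
[ 627.2 -169.7  115. ] [ 600.6 -165.   115. ] [ 654.1 -171.3  115. ] [ 623.7 -196.8  115. ]
[ 624.8 -168.3  115. ]
foot [ 627.15897136 -172.25238093   47.        ]
```

Call:
drive_tool(steps=[[0.2,-0.1,-4,0,0,0],[0.2,-0.1,-8,0,0,0],[0.2,-0.1,-11,0,0,0],[0.2,-0.1,-14,0,0,0],[0.2,-0.1,-16.5,0,0,0],[0.2,-0.1,-18.5,0,0,0],[0.2,-0.1,-20,0,0,0],[0.2,-0.1,-20,0,0,0]])

```text
time_s: 15.95
ee_pos: [625.4, -166.8, 67.7]
tool_rot: [0.747, 0.665, -0.001, -0.001]
ft_force: [-0.1, -0.5, 0.7]
gripper_width: 0.846
```

Run:
```python
from amb import *
s=monitor.read_state();print(s['ee_pos'],s['ft_force'],s['gripper_width'])
f=vision.grab_frame('wrist');cv2.imwrite('pics/w16.png',f['pixels'])
```

```text
[ 625.40947749 -166.80695209   67.70322668] [-0.09009799 -0.46732219  0.71646681] 0.8463191512344316
```

View pics/w16.png

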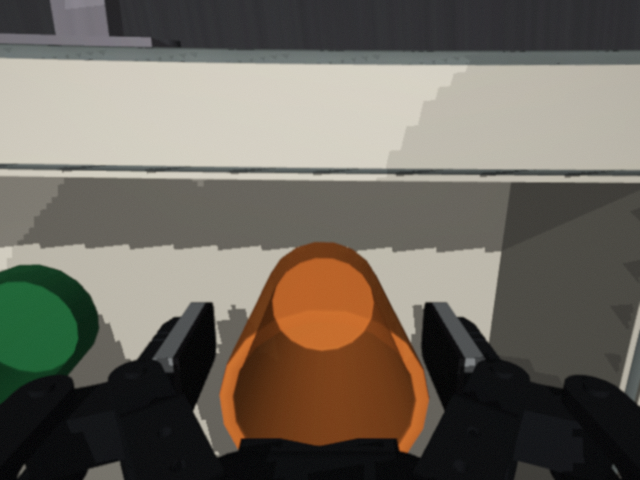

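Call:
drive_tool(steps=[[0.1,-0.25,0,0,0,0],[0.1,-0.25,0,0,0,0],[0.1,-0.25,0,0,0,0]])

```text
time_s: 16.3
ee_pos: [627.9, -170.1, 70.6]
tool_rot: [0.747, 0.665, -0.001, 0.0]
ft_force: [-0.5, -0.4, 0.5]
gripper_width: 0.851
```

Call:
drive_tool(steps=[[0,0,0,0,0,0],[0,0,0,0,0,0],[0,0,0,0,0,0],[0,0,0,0,0,0],[0,0,0,0,0,0],[0,0,0,0,0,0]], fingers=-1, grip_force=30)

```text
time_s: 16.9
ee_pos: [628.1, -170.4, 71.5]
tool_rot: [0.747, 0.665, -0.001, 0.001]
ft_force: [-2.4, 0.6, 6.4]
gripper_width: 0.635
```

Run:
```python
from amb import *
s=monitor.read_state();print(s['ee_pos'],s['ft_force'],s['gripper_width'])
f=vision.grab_frame('wrist');cv2.imwrite('pics/w17.png',f['pixels'])
```

```text
[ 628.0520837  -170.37376003   71.51125206] [-2.44545634  0.57151793  6.41178995] 0.6349526708251334
```

View pics/w17.png

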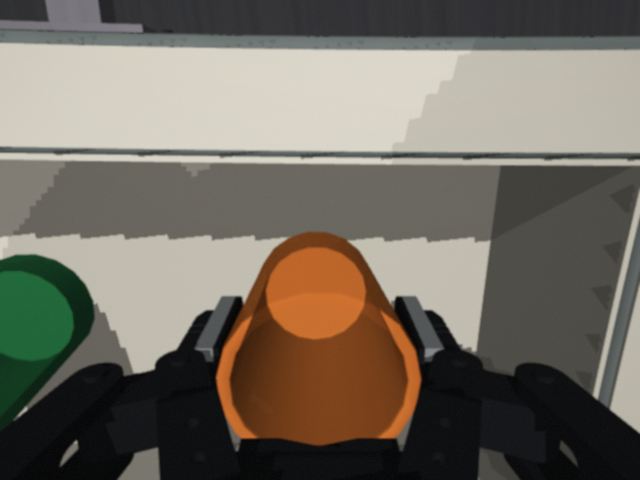

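Call:
drive_tool(steps=[[0,0,0.3,0,0,0],[0,0,0.8,0,0,0],[0,0,1.6,0,0,0],[0,0,2.6,0,0,0],[0,0,3.6,0,0,0],[0,0,3.6,0,0,0]], grip_force=40)

```text
time_s: 17.55
ee_pos: [629.2, -170.9, 110.0]
tool_rot: [0.747, 0.665, 0.0, 0.002]
ft_force: [0.4, -0.5, -1.7]
gripper_width: 0.63
```

Run:
```python
from amb import *
s=monitor.read_state();print(s['ee_pos'],s['ft_force'],s['gripper_width'],s['qpos'])
f=vision.grab_frame('wrist');cv2.imwrite('pics/w18.png',f['pixels'])
```

```text
[ 629.16445678 -170.8988912   109.9674347 ] [ 0.43415251 -0.53978424 -1.7496756 ] 0.6296611199389398 [-0.46455323  0.2676122   0.05910216  1.35789614 -0.00167136  1.22156377]
```

View pics/w18.png

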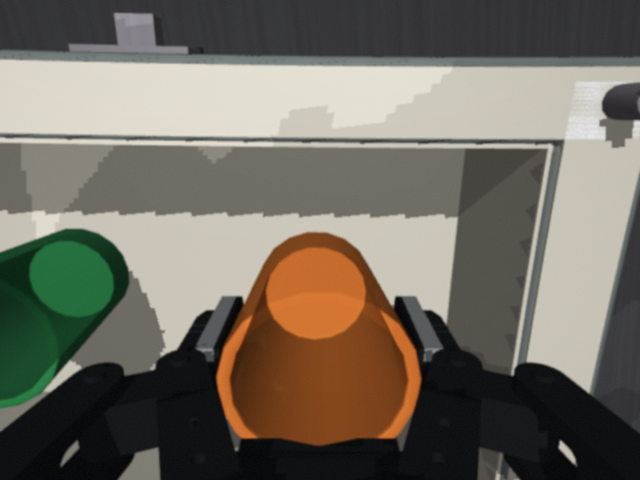

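Call:
drive_tool(steps=[[0,0,3,0,0,0],[0,0,6.5,0,0,0],[0,0,10,0,0,0],[0,1,12.5,0,0,0],[-0.5,4,13,0,0,0],[-2,8,13,0,0,0],[-3.5,12,13,0,0,0],[-5,16,13,0,0,0],[-6.5,20,13,0,0,0],[-8,24,13,0,0,0],[-9.5,28,13,0,0,0],[-11,32,13,0,0,0],[-12.5,35,13,0,0,0],[-13.5,37,13,0,0,0],[-13.5,37,13,0,0,0]])

```text
time_s: 19.1
ee_pos: [492.4, 201.6, 238.7]
tool_rot: [0.746, 0.666, -0.0, 0.001]
ft_force: [-0.6, 0.6, -2.0]
gripper_width: 0.635
```

Run:
```python
from amb import *
s=monitor.read_state();print(s['ee_pos'],s['ft_force'],s['gripper_width'],s['qpos'])
f=vision.grab_frame('wrist');cv2.imwrite('pics/w19.png',f['pixels'])
f=vision.grab_frame('scene');cv2.imwrite('pics/s19.png',f['pixels'])
t=vision.grab_frame('top');cv2.imwrite('pics/t19.png',t['pixels'])
```

```text
[492.36973592 201.61618939 238.72716234] [-0.56635216  0.63024131 -2.02501458] 0.6350549799777211 [ 0.1441088  -0.10265683 -0.09611466  1.57603992 -0.00258221  1.8268637 ]
```

View pics/w19.png

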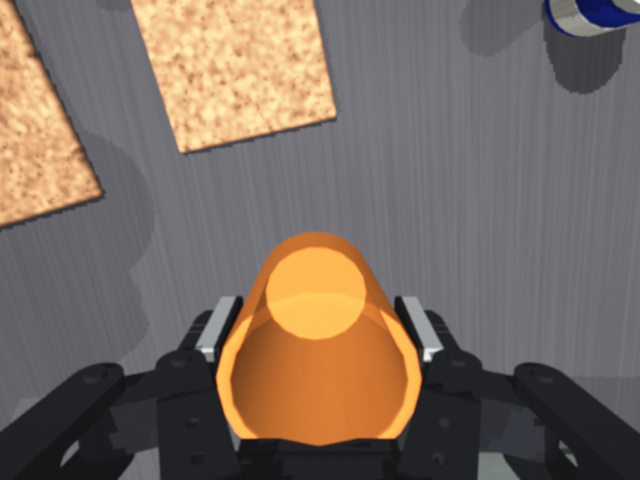

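View pics/s19.png

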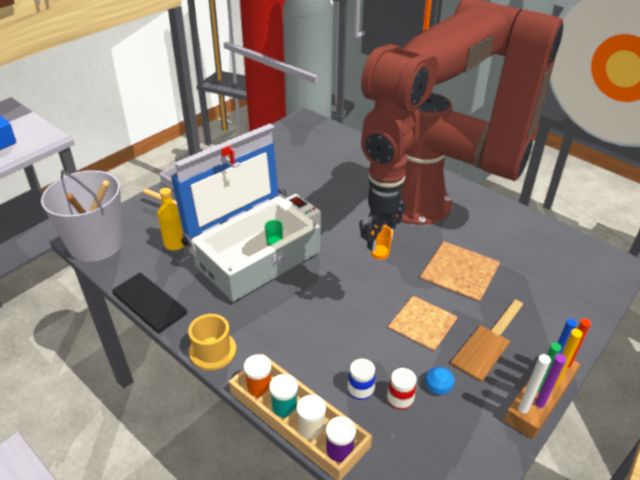

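Run:
```python
from amb import *
f=vision.grab_frame('wrist');t=vision.grab_frame('top');sc=vision.grab_frame('scene')
print('mat z depth',[dep(f,u,v).round(1).tolist() for u,v in((230,80),(290,60),(200,30))],'bench',dep(f,250,200).round(1))
# same corner in three views
for n,u,v in(('c1',182,153),('c2',335,117)):
    X=plane(f,u,v,8);print(n,X.round(1),'top',proj(t,X).round(1),'scene',proj(sc,X).round(1))
hsv=cv2.cvtColor(t['pixels'],cv2.COLOR_BGR2HSV)
m=((hsv[...,0]>8)&(hsv[...,0]<25)&(hsv[...,1]>60)&(hsv[...,2]>120)).astype(np.uint8)
m=cv2.morphologyEx(m,cv2.MORPH_CLOSE,np.ones((5,5)))
for c in cv2.findContours(m,cv2.RETR_EXTERNAL,cv2.CHAIN_APPROX_NONE)[0]:
    b=cv2.boxPoints(cv2.minAreaRect(c))
    if cv2.contourArea(c)>1500 and abs(b.mean(0)[0]-214)<15 and abs(b.mean(0)[1]-235)<15: print(b.round(1).tolist(),[plane(t,*p,8).round(1).tolist() for p in b])
s=monitor.read_state()['ee_pos']
print('amber floor inside rel tcp',dep(f,315,285)-s,dep(f,315,320)-s,'rim edge',dep(f,228,400)-s,dep(f,412,400)-s)
```

```text
mat z depth [[432.6, 300.1, 7.2], [483.8, 309.5, 7.9], [415.9, 339.1, 8.0]] bench [4.311e+02 1.976e+02 1.000e-01]
c1 [381.2 246.6   8. ] top [239.7 254.4] scene [410.9 294.7]
c2 [515.4 261.2   8. ] top [234.7 210.7] scene [386.6 324.4]
amber floor inside rel tcp [ 1.48506329 27.67068252 38.24879185] [ -3.42576144 -11.08396842 -15.86988722] rim edge [-25.54937646  -0.45927285  44.04181263] [23.96562016 -6.4977966  43.84169586]
```

Call:
drive_tool(steps=[[-2,4,0,0,0,0],[-4,8,0,0,0,0],[-5.2,12.4,0,0,0,0],[-5.2,12.4,-3,0,0,0],[-5.2,12.4,-6,0,0,0],[-5.2,12.4,-9,0,0,0],[-5.2,12.4,-12,0,0,0],[-5.2,12.4,-15,0,0,0],[-5.2,12.4,-17,0,0,0],[-5.2,12.4,-18.5,0,0,0],[-5.2,12.4,-19.2,0,0,0],[-5.2,12.4,-19.2,0,0,0],[-5.2,12.4,-19.2,0,0,0]])

```text
time_s: 20.7
ee_pos: [442.9, 322.6, 47.7]
tool_rot: [0.747, 0.665, 0.0, 0.002]
ft_force: [0.4, 0.5, -1.9]
gripper_width: 0.634
```

Run:
```python
from amb import *
s=monitor.read_state();print(s['ee_pos'],s['ft_force'],s['gripper_width'])
f=vision.grab_frame('wrist');cv2.imwrite('pics/w20.png',f['pixels'])
f=vision.grab_frame('scene');cv2.imwrite('pics/s20.png',cv2.resize(f['pixels'][220:370,340:540],None,fx=4,fy=4,interpolation=cv2.INTER_CUBIC))
```

```text
[442.92473361 322.6134512   47.72186445] [ 0.40857892  0.52365851 -1.93605687] 0.6339166726545477
```

View pics/w20.png

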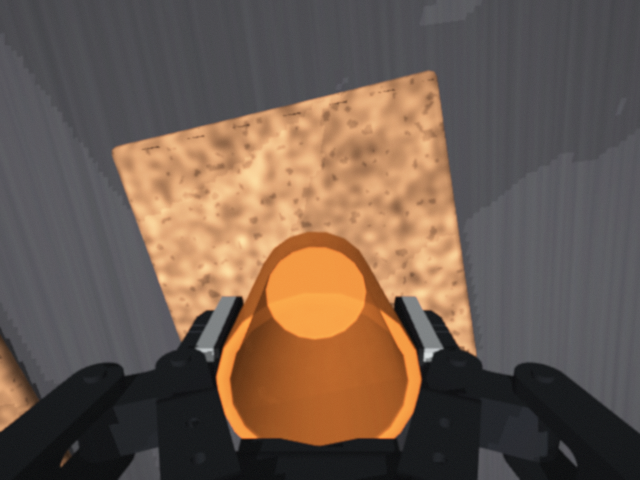

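View pics/s20.png

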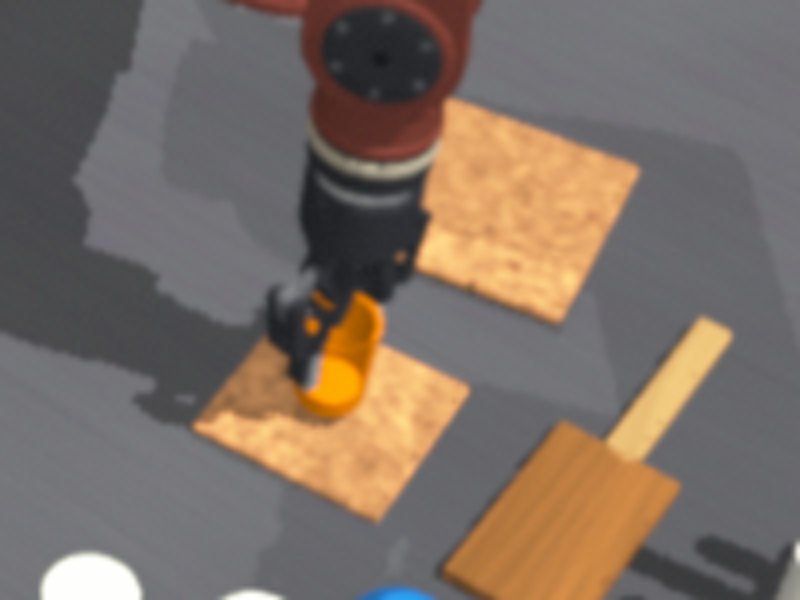

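Call:
drive_tool(steps=[[-0.2,0.3,-0.5,0,0,0],[-0.2,0.3,-0.9,0,0,0],[-0.2,0.3,-1.1,0,0,0],[-0.2,0.3,-1.2,0,0,0],[-0.2,0.3,-1.2,0,0,0]])

```text
time_s: 21.3
ee_pos: [440.9, 325.7, 35.7]
tool_rot: [0.747, 0.665, 0.0, 0.002]
ft_force: [-0.2, 0.2, -2.2]
gripper_width: 0.631
```

Run:
```python
from amb import *
s=monitor.read_state();print(s['ee_pos'],s['ft_force'])
f=vision.grab_frame('wrist'); 
a,b=plane(f,116,150,8),plane(f,434,72,8); print(a,b)
```

```text
[440.87472133 325.73763921  35.71654625] [-0.2331892   0.15977453 -2.17218317]
[368.73415503 390.54845923   8.        ] [493.22048474 404.60301799   8.        ]
```

Call:
drive_tool(steps=[[0,0,-0.1,0,0,0],[0,0,-0.2,0,0,0],[0,0,-0.2,0,0,0]])

```text
time_s: 21.65
ee_pos: [441.2, 326.0, 34.5]
tool_rot: [0.747, 0.665, 0.001, 0.002]
ft_force: [-1.7, -0.8, 3.8]
gripper_width: 0.634
```

Call:
drive_tool(steps=[[0,0,0,0,0,0],[0,0,0,0,0,0],[0,0,0,0,0,0],[0,0,0,0,0,0],[0,0,0,0,0,0]], fingers=0.7)

```text
time_s: 22.15
ee_pos: [441.2, 325.9, 34.5]
tool_rot: [0.747, 0.665, 0.001, 0.002]
ft_force: [-0.6, 0.3, 0.4]
gripper_width: 0.85
```

Run:
```python
from amb import *
s=monitor.read_state();print(s['ee_pos'],s['ft_force'],s['gripper_width'])
f=vision.grab_frame('wrist');cv2.imwrite('pics/w21.png',f['pixels'])
```

```text
[441.23557439 325.93728756  34.45823893] [-0.58740784  0.29855165  0.4405151 ] 0.8500142535524113
```

View pics/w21.png

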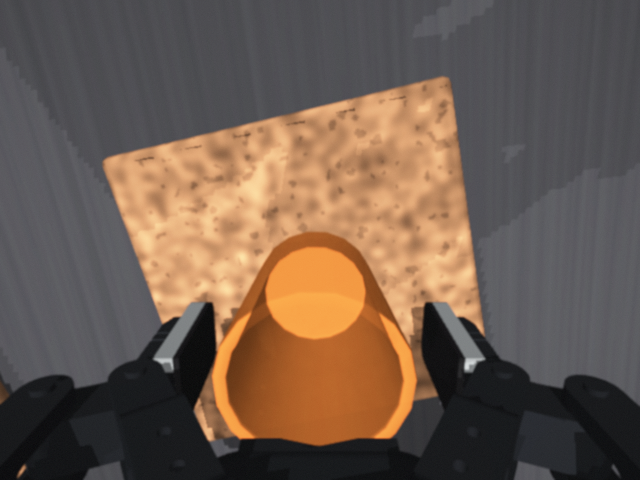

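The tumbler is released and stands on the mat, clear of both fingers. I'm withdrawing straight up.

Call:
drive_tool(steps=[[0,0,1,0,0,0],[0,0,3,0,0,0],[0,0,6,0,0,0],[0,0,10,0,0,0],[0,0,14,0,0,0],[0,0,18,0,0,0],[0,-4,20,0,0,0],[0,-8,20,0,0,0],[0,-8,20,0,0,0],[0,-8,20,0,0,0]])

```text
time_s: 23.2
ee_pos: [441.5, 245.5, 235.3]
tool_rot: [0.748, 0.664, 0.001, 0.002]
ft_force: [-0.3, 1.4, 0.5]
gripper_width: 0.849
```

Run:
```python
from amb import *
s=monitor.read_state();print(s['ee_pos'],s['ft_force'],s['gripper_width'])
f=vision.grab_frame('wrist');cv2.imwrite('pics/w22.png',f['pixels'])
c=vision.grab_frame('scene');cv2.imwrite('pics/s22.png',c['pixels'])
hsv=cv2.cvtColor(f['pixels'],cv2.COLOR_BGR2HSV)
m=((hsv[...,0]>8)&(hsv[...,0]<25)&(hsv[...,1]>60)&(hsv[...,2]>100)).astype(np.uint8)
```

```text
[441.52180616 245.53118055 235.30781517] [-0.32485358  1.3522319   0.51087101] 0.8486084656643796
```

View pics/w22.png

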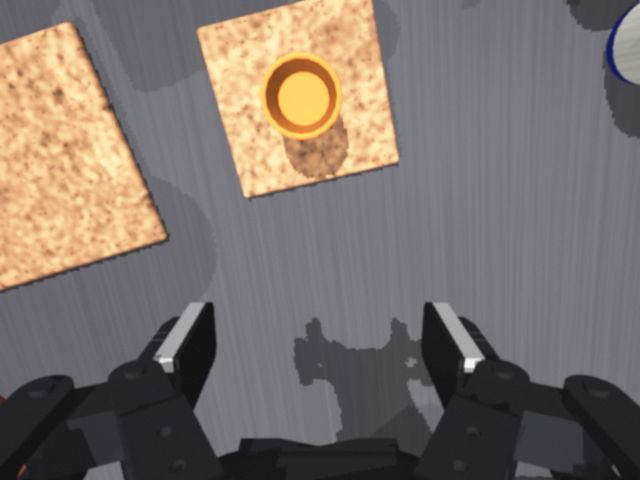

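View pics/s22.png

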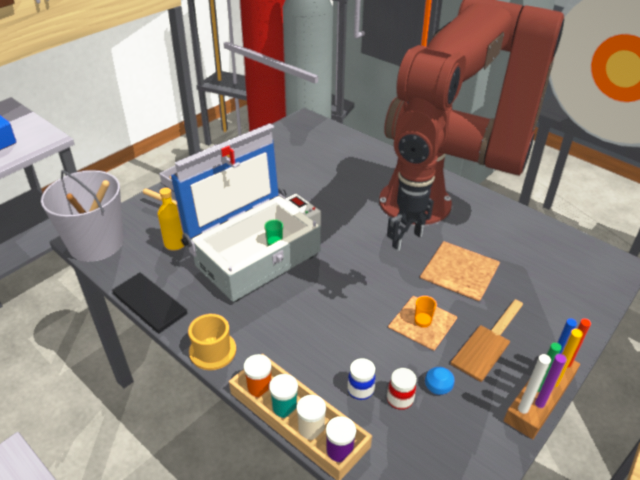

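Run:
```python
from amb import *
f=vision.grab_frame('wrist')
A,B,D=[plane(f,*p,8) for p in((246,198),(399,160),(198,27))]
ux=(B-A);uy=(D-A);print(np.linalg.norm(ux),np.linalg.norm(uy)); Cc=A+ux/2+uy/2
F=plane(f,303,98,12); d=F-Cc; ux/=np.linalg.norm(ux);uy/=np.linalg.norm(uy); print('offset in mat',d@ux,d@uy,Cc,F)
rm=plane(f,302,97,78);print('rim centre',rm,'tilt',np.hypot(*(rm-F)[:2])/66)
```

```text
137.27090833327983 139.2342952828857
offset in mat -0.32362156304576317 -0.8341403483815648 [438.73164406 327.92241589   8.        ] [438.51442056 327.06156117  12.        ]
rim centre [439.74034248 326.10883096  78.        ] tilt 0.023524304154754726
```

The tumbler is within 1 mm of the mat's centre and upright, and the lid is fully open.

Run:
```python
from bench import order
print(order.sign_off())
```

```text
the job is handed in; nothing more can be done
None
```

The job is done and handed in at about 23 s of the 66 s allowed. I pushed the catch tab aside while lifting the lip and raised the lid about 0.28 rad. I then re-gripped beside the catch, swung the lid back until it met its stop with about 15 N on the tip, and moved the amber tumbler onto the 140 mm mat.

Last checks:
- **Amber tumbler:** the wrist camera puts its foot within about 1 mm of the mat's middle. Its measured tilt is about 0.02 rad, and the gripper is open and clear of it.
- **Lid, green tumbler and bench:** by eye in the final scene picture, the lid is upright, the green tumbler is still in the oven, and nothing else appears moved. I did not measure the lid's angle or how far the green tumbler had shifted.
- **Disagreements:** one wrist view put the mat's centre about 5 mm from where the top camera did, which is well inside the tolerance. Pressing the tab read up to 16 N sideways, against the stated 2 to 5 N spring. My first depth-circle fit of the tumbler rim was poor, so I used ray measurements instead.

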